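Open the bolted paint case and lay its palette lid out flat

ROBOT

A 7-joint arm with a two-finger parallel gripper is mounted at the origin on the work surface. World frame = base frame: x ahead of the robot, y to its left, z up, the work surface at z = 0. Lengths are in mm, angles in rad, forces in N, time in s.
With the tool pointing down it reaches from about 400 to 900 mm from the base axis. Payload 5.6 kg.
Tool frame: the origin (TCP) lies on the centre line of the jaws, within the pads' length; the fingertips stand 11 mm ahead of it and the grasp point (between the pads) lies 8 mm behind it; z points along the fingers, y is the direction in which the jaws open and shut (so a half turn about z gives the same grasp; the last joint's range is limited). The gripper opens to 92 mm and grips with 3 to 60 N. Pads are 20 mm wide; open, the fingers measure 128 mm over their backs; the gripper's body (75 mm by 189 mm) begins 69 mm behind the grasp point.
Start: joints at [1.269, 0.468, -0.012, 1.603, 0.006, 1.071, -0.056], TCP at [166.306, -628.372, 225.592] pointing down, gripper open.
Joint ranges: [-2.53, 2.53], [-0.31, 2.02], [-1.57, 1.55], [0.28, 2.44], [-1.29, 4.43], [0.15, 1.84], [-2.92, 2.92]. Speed limits (rad/s): [2.57, 2.57, 3.14, 3.14, 3.14, 3.14, 3.14].

INTERFACE

Orientations are given as [roll, pitch, yaw] about the fixed x, y, z axes, in that order (R = Rz(yaw) Ry(pitch) Rx(roll)).
In Python, from plant import robot gives the robot as it stands. The module is installed in compiled form; this text tells all that it offers.
- The arm moves only by the shell command python3 -m crank 'ROWS'. ROWS is JSON, a list of rows, each an object of numbers: "hand": the opening in per cent of the stroke, from 0 (shut) to 100 (fully open); "x", "y", "z": the shift along the tool's x, y, z in cm; "roll": the turn about the tool's z in degrees. A call has 1 to 8 rows; each row is the pose to reach, as a shift and turn from the pose commanded when the call began, along the tool's axes at that moment; what a row does not reach only later rows make up. A row lasts 1/12 s, in which the tool goes at most 41.7 mm and 7.16 degrees, less where a joint would pass 70% of its speed; a pose out of reach is approached as far as the arm can. A call with a gripper value outside its range is refused whole. The fingers move at their own pace and stop on an object; the grip force is fixed at half the most. Time passes only in rows, so rows that repeat a pose let the fingers close. It gives the time, the measured TCP pose, the force and the opening at its end, in the units of the state.
- robot.state(): the state, without advancing time (a new reading comes with each control period).
- robot.camera(name): name is "side" or "top"; returns the picture (384x512x3 uint8, red, green, blue); there is no depth.
- robot.get_calibration(name): a dict with "fx", "fy", "cx", "cy" (pixels), "k1" (the pictures are not rectified: a ray, as slopes to the right and down, at radius r is drawn at 1 + k1 r^2 times it, then the intrinsics apply), "rvec" (rotation vector, rad) and "tvec" (3), from world to camera coordinates, as OpenCV has them. Camera axes: x right, y down, z forward; pixel columns grow to the right and rows downward; lengths in mm; the calibration is good to about 2 mm. A picture is of the moment at which its call begins. get_calibration takes no time and is no camera call.
- robot.sign_off(): hands the job in, once; it reports no verdict.
The state is a dict: "time_s": time; "q": joint angles; "dq": joint speeds; "joint_torque": joint torques, N m; "tcp_pos": TCP position; "tcp_rot": TCP orientation; "wrist_force": force on the tool from outside, world axes, zero at the start; "moment": the same for the moment, N m; "grip_width": finger opening in mm.
Only numpy, scipy, OpenCV 4.12 (cv2) and the standard library are available. Lean on these libraries where they do the work, as an engineer would, in place of code of your own. Each camera call takes 0.05 s, during which the arm holds its last target.

TASK

Lay the black paint case open for mixing: move the white tumbler out of the lid's way and leave it standing on the table, swing the brass keeper about a quarter turn clear of the steel bolt towards whichever side is free, draw the bolt right back, then turn the lid right over until it lies level beside the case, white palette up, without letting it slam. Leave everything else where it is, the ink bottle and the sharpener on the deck above all.

Things in the scene. Friction and masses are not known exactly. Their poses are not given: they have to be found in the camera images.
- case: Black paint case, fixed, 65 mm high, its top spanning x -120 to 120 and y -140 to 120 mm. Origin: on the table under it, at x = y = 0 of these; z up. The -y part (y below -22 mm) is a flat deck with keeper and bolt on the line x = 0; the rest is covered by the lid, flush with the deck. A brass barrel guides the bolt (26 mm in x, y -40 to -26 mm, 24 mm above the deck).
- keeper (a joint): Brass turn-button on the deck, the first catch: angle in rad about the case's z. Near 0 (start, often askew) its nose points to the case's +y and stands 5 mm behind the bolt's tail, blocking it. Positive turns the nose towards the case's -x, negative towards +x, to 1.65 either way; it stays where left (2 N halfway along turns it). From 0.5 the bolt is free; well clear is 1.2 or more.
- keeper_nose (a point): Middle of the top of the keeper's nose, a cross-piece 26 mm wide, 8 mm thick, top 34 mm above the deck, 55 mm from the pivot, at the end of an upright rib 10 mm wide, top 28 mm above the deck, from 10 to 51 mm out from the pivot. Turning, it sweeps 60 mm radius about the pivot: it would hit the ink bottle on that one's side, but goes clear of the sharpener.
- keeper_pivot (a point): The keeper's pivot, on the deck's surface at case x = 0, y = -120 mm. Its hub is 22 mm across and 13 mm high.
- bolt (a joint): Steel barrel bolt on the deck, the second latch: travel in m, 0 = shot home through the staple on the lid, 0.030 = drawn right back. It draws towards the case's -y, with about 2 N, and stays where it is left. Until it is drawn by about 0.020 it holds the lid shut.
- bolt_knob (a point): Point in the bolt's upright knob, 40 mm above the deck; on the case's y axis (x = 0, y = -50 mm with the bolt home). The shank is 10 mm thick, from 14 to 46 mm above the deck, with a black ball of 16 mm diameter on top (top 56 mm above the deck).
- lid (a joint): Palette lid: angle in rad, 0 = shut, 3.14 = turned right over, level beside the case's +y side with the white palette up, where the hinge stops it. Stiff hinge: it stays at any angle and takes about 7 N at the handle. Board 240 by 141 by 8 mm, 0.35 kg; a steel staple, 30 by 16 by 26 mm high, stands at the middle of its free edge.
- lid_handle (a point): Middle of the lid's handle: a round brass bar 10 mm thick, 100 mm long, along the case's x, its axis 30 mm above the lid's outer face and 90 mm from the hinge line; at case x = 0, y = 30, z = 95 mm while shut.
- hinge_line (a point): Middle of the lid's hinge axis, which runs along the case's x at case y = 120, z = 65 mm. Turned right over, the lid reaches 141 mm beyond it towards the case's +y, its palette side 73 mm above the table, handle underneath.
- tumbler: White enamel tumbler with blue bands, round, 60 mm diameter, 85 mm high, wall 3 mm, empty, 0.16 kg. Origin: centre of its underside. It stands on the table beside the case's +y side, where the lid comes down.
- ink_bottle: Full ink bottle, amber glass with paper label, 52 mm diameter, 54 mm high with its black cap; on the deck on one side of the keeper or the other, at case x about +72 or -72, y about -110 mm. Origin: centre of its underside. To be left alone.
- sharpener: Steel pencil sharpener, 15 (case x) by 25 mm, 12 mm high; on the deck in the same place on the other side of the keeper. Origin: centre of its underside. To be left alone.
- brush_pot: Terracotta pot with brushes, 68 mm diameter, about 230 mm high, on the table. Origin: centre of its underside. To be left alone.
- tape_roll: Yellow roll of masking tape lying flat on the sketchbook, 92 mm diameter, 24 mm high. Origin: centre of its underside. To be left alone.
- sketchbook: Black sketchbook with a red band, 210 by 148 mm, 18 mm thick. Origin: centre of its underside. To be left alone.
- jar: Green glass jar with steel cap, 66 mm diameter, 91 mm high. Origin: centre of its underside. To be left alone.
- paint_tube: Aluminium paint tube with blue label, 85 by 26 by 20 mm with an 18 mm cap. Origin: centre of its underside. To be left alone.
There are look-alikes about, which are no part of the job. What is shaped like the tumbler but pink or turquoise is not meant.

How it is judged:
By the outcome, as a careful person would: the job done as asked, in the order asked, and still so for the second after the job is handed in, with the robot touching nothing.
It also fails if it takes over 67 s, if anything falls off the work surface, if the arm or the gripper's body presses on something with over 40 N, if the wrist force passes 120 N, or if a joint passes its speed limit or range.

## Working session

There is one attempt and no reset: what is moved stays moved. The work goes in short steps, Python scripts to look and compute and a shell command to move; the robot and the scene stay as the last step left them, time stands still between calls to the robot, and variables do not carry over. Pictures are saved under pics/ and viewed, and the job is handed in when it is done.

```bash
mkdir -p pics; ls; python3 - <<'E'
from plant import robot
import cv2
for n in("side","top"):
    im=robot.camera(n); cv2.imwrite(f"pics/{n}0.png",im[:,:,::-1]); print(robot.get_calibration(n))
s=robot.state(); print(s)
E
```

```text
pics
{'fx': 367.9900617332782, 'fy': 367.9900617332782, 'cx': 247.67340734436283, 'cy': 192.82481923976007, 'k1': -0.033453522995979215, 'rvec': array([ 0.44084449, -2.71332807,  1.19319642]), 'tvec': array([ 512.04247776,  205.44534659, 1229.04317593])}
{'fx': 390.31301375363535, 'fy': 390.31301375363535, 'cx': 259.32112608128296, 'cy': 192.96688880043007, 'k1': -0.06326528256193722, 'rvec': array([ 2.16822377, -2.17386475,  0.08959623]), 'tvec': array([ -28.56007784,  578.10682818, 1142.16051727])}
{'time_s': 0.1, 'q': array([ 1.26901187,  0.46830229, -0.01160249,  1.60351908,  0.00601159,
        1.07139182, -0.05630449]), 'dq': array([ 1.97284452e-04, -3.63920963e-04, -3.96923265e-05, -1.86008319e-03,
       -8.03295243e-04,  1.35410382e-03, -7.19592311e-05]), 'joint_torque': array([ 8.50615288e-04, -5.21641910e+01, -1.25723580e-02, -2.44362134e+01,
       -5.67697047e-02,  1.41057250e-02,  4.74942965e-05]), 'tcp_pos': array([ 166.14310552, -627.88891424,  224.73218808]), 'tcp_rot': array([-3.14001126e+00,  1.25048890e-04,  2.58720812e-01]), 'wrist_force': array([-0.75211269, -0.14336999, -0.6483116 ]), 'moment': array([0.03042344, 0.00582829, 0.03430106]), 'grip_width': 92.0267868725939}
```

View pics/side0.png

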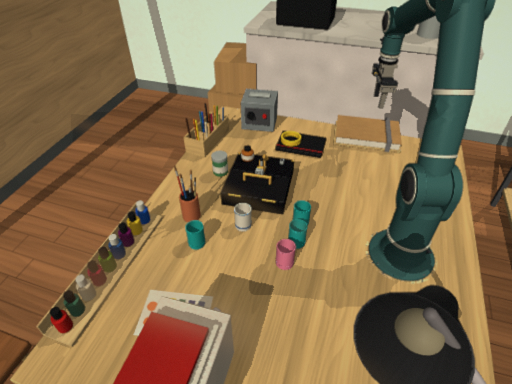

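View pics/top0.png

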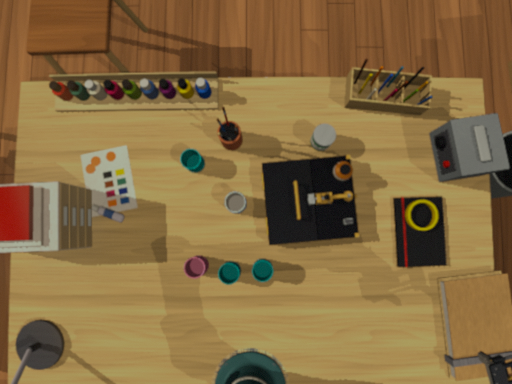

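```bash
cat > h.py <<'E'
import numpy as np,cv2
from plant import robot
def cal(n):
    c=robot.get_calibration(n); R=cv2.Rodrigues(c["rvec"])[0]
    K=np.array([[c["fx"],0,c["cx"]],[0,c["fy"],c["cy"]],[0,0,1]]); return K,np.array([c["k1"],0,0,0,0.]),R,c["tvec"],c["rvec"]
def ray(n,uv):
    # calibration's k1 applies forward: distorted = undist*(1+k1 r^2) (OpenCV model)
    K,d,R,t,_=cal(n); p=cv2.undistortPoints(np.array([[uv]],float),K,d)[0,0]
    return -R.T@t, R.T@np.array([p[0],p[1],1])
def onz(n,uv,z):
    o,v=ray(n,uv); return o+v*(z-o[2])/v[2]
def proj(n,P):
    K,d,R,t,r=cal(n); return cv2.projectPoints(np.array(P,float).reshape(-1,1,3),r,t,K,d)[0].reshape(-1,2)
def tri(uvt,uvs):
    A=[];b=[]
    for n,uv in(("top",uvt),("side",uvs)):
        o,v=ray(n,uv); v/=np.linalg.norm(v); M=np.eye(3)-np.outer(v,v); A.append(M); b.append(M@o)
    return np.linalg.lstsq(np.vstack(A),np.hstack(b),rcond=None)[0]
def shot(n,name,box=None,k=1):
    im=robot.camera(n)[:,:,::-1].copy()
    cv2.imwrite("pics/raw_"+name,im)
    if box: im=im[box[1]:box[3],box[0]:box[2]]
    if k!=1: im=cv2.resize(im,None,fx=k,fy=k,interpolation=cv2.INTER_CUBIC)
    cv2.imwrite("pics/"+name,im)
E
python3 - <<'E'
import cv2
a=cv2.imread("pics/top0.png")[145:255,215:365]; cv2.imwrite("pics/t0z.png",cv2.resize(a,None,fx=5,fy=5,interpolation=2))
a=cv2.imread("pics/side0.png")[130:250,180:320]; cv2.imwrite("pics/s0z.png",cv2.resize(a,None,fx=5,fy=5,interpolation=2))
E
```

```text
(no output)
```

View pics/t0z.png

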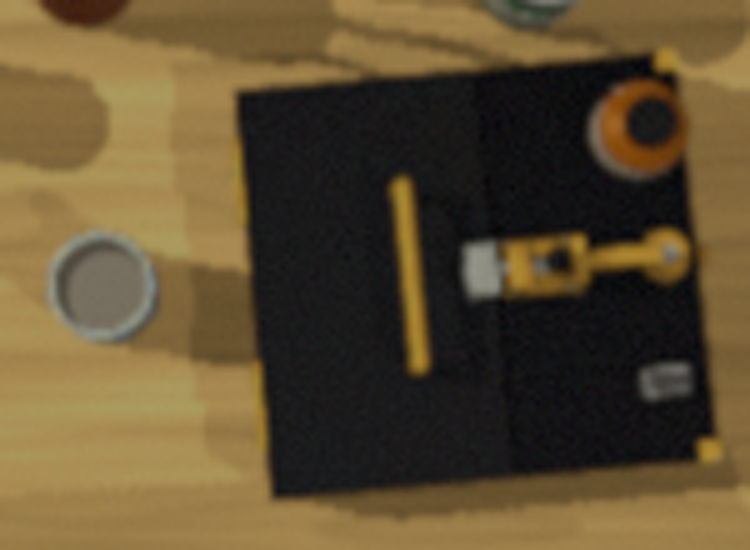

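View pics/s0z.png

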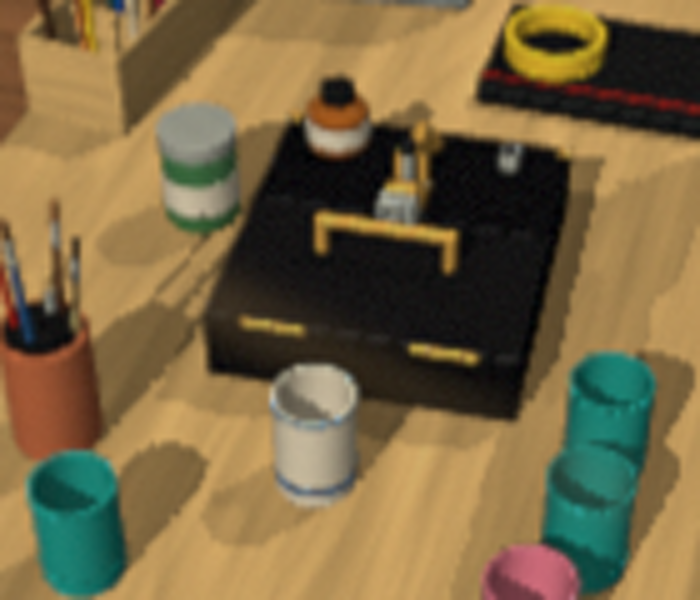

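The top view shows the case with its lid to the left (world +y), the ink bottle at about (343,169) on the case's +x side and the sharpener at (348,221) on −x. That makes −x the keeper's free side. The white tumbler is at (235,202). The turquoise and pink ones are look-alikes.

```bash
python3 - <<'E'
from h import *
z=lambda u,v:(u/5+214.6,v/5+144.6)
P=dict(TL=(237,92),TR=(677,52),BL=(273,497),BR=(717,460))
W={k:onz("top",z(*v),65)[:2] for k,v in P.items()}
case=dict(TL=(120,120),TR=(120,-140),BL=(-120,120),BR=(-120,-140))
A=np.array([case[k] for k in P],float);B=np.array([W[k] for k in P])
ca=A.mean(0);cb=B.mean(0);H=(A-ca).T@(B-cb);U,S,Vt=np.linalg.svd(H);R=Vt.T@U.T
t=cb-R@ca;yaw=np.arctan2(R[1,0],R[0,0]);print("case",t,yaw,(B-(A@R.T+t)).round(1))
ci=lambda p:(R.T@(np.array(p)[:2]-t)).round(1)
print("handle ends",[ (onz("top",z(*p),100)[:2].round(1),ci(onz("top",z(*p),100))) for p in((402,180),(419,370))])
print("tumbler",[ (q:=onz("top",z(103,286),85))[:2].round(1),ci(q)])
print("tumbler extents",[ci(onz("top",z(*p),85)) for p in((48,286),(158,286),(103,230),(103,342))])
print("ink cap",ci(onz("top",z(652,119),119)),"knob ball",ci(onz("top",z(555,262),113)))
print("sharp",ci(onz("top",z(666,380),77)),"hub",ci(onz("top",z(668,254),78)))
im=cv2.imread("pics/top0.png")
def w(p):return np.r_[R@np.array(p[:2])+t,p[2]]
for n,off in(("top",0),("side",0)):
    im=cv2.imread(f"pics/{n}0.png")
    im=cv2.resize(im,None,fx=4,fy=4,interpolation=2)
    pts=[(120,120,65),(120,-140,65),(-120,120,65),(-120,-140,65),(-120,120,0),(0,-50,105),(0,-120,78),(0,-65,99),(-50,30,95),(50,30,95)]
    for q in proj(n,[w(p) for p in pts]): cv2.circle(im,tuple(int(x) for x in (q*4+1.5)),3,(255,0,255),-1)
    x0,y0,x1,y1=(225,145,375,255) if n=="top" else (200,130,320,250)
    cv2.imwrite(f"pics/ov_{n}.png",im[y0*4:y1*4,x0*4:x1*4])
E
```

```text
case [ 554.92589118 -166.5569938 ] 0.081851527375347 [[-2.5 -1.2]
 [-0.7  0.4]
 [ 2.2 -1.6]
 [ 1.   2.4]]
handle ends [(array([ 605.9, -131. ]), array([53.7, 31.2])), (array([ 499.3, -139.4]), array([-53.3,  31.6]))]
tumbler [array([547.7,  38. ]), array([  9.5, 204.4])]
tumbler extents [array([ 12.2, 235.6]), array([  6.9, 173.3]), array([ 41.4, 201.9]), array([-22.2, 206.9])]
ink cap [  73.8 -108.5] knob ball [ -0.5 -47.8]
sharp [ -70.6 -110.4] hub [   0.9 -118.8]
```

```bash
python3 - <<'E'
import cv2,numpy as np
a=cv2.imread("pics/ov_top.png");b=cv2.imread("pics/ov_side.png");h=max(a.shape[0],b.shape[0])
p=lambda x:cv2.copyMakeBorder(x,0,h-x.shape[0],0,0,0)
cv2.imwrite("pics/ov.png",cv2.resize(np.hstack([p(a),p(b)]),None,fx=.74,fy=.74))
E
```

```text
(no output)
```

View pics/ov.png

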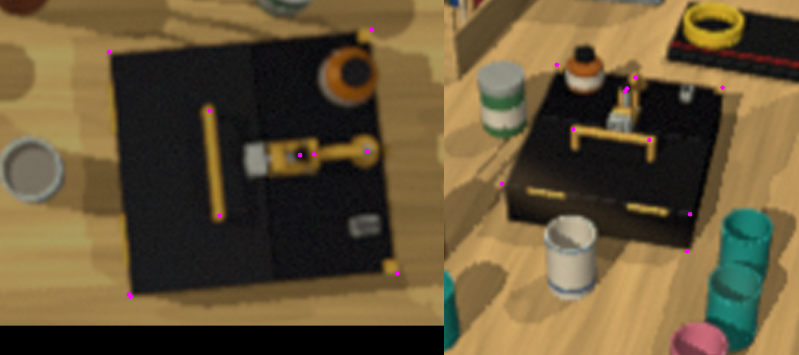

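```bash
cat >> h.py <<'E'
T=np.array([555.,-165.3]);YAW=0.081
RC=np.array([[np.cos(YAW),-np.sin(YAW)],[np.sin(YAW),np.cos(YAW)]])
def c2w(p): p=np.array(p,float); return np.r_[RC@p[:2]+T,p[2:]]
def w2c(p): p=np.array(p,float); return np.r_[RC.T@(p[:2]-T),p[2:]]
def go(target_case):
    """print tool-axis shift (cm) and roll(deg) from the present TCP to a case-frame TCP target"""
    from scipy.spatial.transform import Rotation as Ro
    s=robot.state(); R=Ro.from_euler("xyz",s["tcp_rot"]).as_matrix()
    print("shift cm",((R.T@(c2w(target_case)-s["tcp_pos"]))/10).round(2),"roll",round(np.degrees(s["tcp_rot"][2]-YAW),2),"at case",w2c(s["tcp_pos"]).round(1),"t",round(s["time_s"],2))
E
python3 - <<'E'
from h import *
zs=lambda u,v:(u/5+179.6,v/5+129.6)
zt=lambda u,v:(u/5+214.6,v/5+144.6)
print("tumbler side rim",onz("side",zs(314,394),85).round(1),"tri",tri(zt(103,286),zs(314,394)).round(1))
print("handle side",[w2c(onz("side",zs(*p),95)).round(1) for p in((320,215),(455,234))])
print("handle tri",[w2c(tri(zt(*a),zs(*b))).round(1) for a,b in(((402,180),(320,215)),((419,370),(455,234)))])
print("others",[ (n,onz("top",p,z).round()) for n,p,z in(("turq",(193,160),85),("pink",(197,267),85),("t1",(230,272),85),("t2",(262,270),85),("pot",(230,133),110),("jar",(323,137),91),("tube",(107,213),20))])
print("tumbler now case",w2c([548,38]))
go([9.5,203,200])
E
```

```text
tumbler side rim [545.9  38.6  85. ] tri [547.   37.8  84. ]
handle side [array([49.8, 24.7, 95. ]), array([-55.3,  23.3,  95. ])]
handle tri [array([51.1, 29.5, 98.9]), array([-55. ,  30.1, 100.5])]
others [('turq', array([668., 160.,  85.])), ('pink', array([364., 145.,  85.])), ('t1', array([351.,  52.,  85.])), ('t2', array([356., -38.,  85.])), ('pot', array([741.,  52., 110.])), ('jar', array([ 733., -214.,   91.])), ('tube', array([519., 432.,  20.]))]
tumbler now case [  9.47224986 203.1998191 ]
shift cm [ 53.95 -54.58   2.55] roll 10.18 at case [-425.  -429.6  224.7] t 0.1
```

```bash
python3 -m crank '[{"x":13.5,"y":-13.6,"z":0,"roll":10,"hand":100},{"x":27,"y":-27.3,"z":0,"roll":10,"hand":100},{"x":27,"y":-27.3,"z":0,"roll":10,"hand":100},{"x":27,"y":-27.3,"z":0,"roll":10,"hand":100},{"x":27,"y":-27.3,"z":0,"roll":10,"hand":100},{"x":27,"y":-27.3,"z":0,"roll":10,"hand":100},{"x":27,"y":-27.3,"z":0,"roll":10,"hand":100},{"x":27,"y":-27.3,"z":0,"roll":10,"hand":100}]'; python3 - <<'E'
from h import *
go([8.5,203,180])
E
```

```text
time_s: 0.77
tcp_pos: [332.7, -337.2, 225.5]
tcp_rot: [-3.142, 0.0, 0.084]
wrist_force: [1.4, 0.2, -0.4]
grip_width: 91.5
shift cm [ 24.51 -35.56   4.54] roll 0.17 at case [-235.5 -153.4  225.5] t 0.77
```

```bash
python3 -m crank '[{"x":22,"y":-32,"z":2,"hand":100},{"x":22,"y":-32,"z":2,"hand":100},{"x":22,"y":-32,"z":2,"hand":100},{"x":22,"y":-32,"z":2,"hand":100},{"x":22,"y":-32,"z":2,"hand":100},{"x":22,"y":-32,"z":2,"hand":100},{"x":22,"y":-32,"z":2,"hand":100},{"x":22,"y":-32,"z":2,"hand":100}]'; python3 -m crank '[{"x":0,"hand":100},{"x":0,"hand":100}]';python3 - <<'E'
from h import *
go([8.5,203,55])
E
```

```text
shift cm [ 24.51 -35.56  17.04] roll 0.17 at case [-235.5 -153.4  225.5] t 0.77invalid input at $[0]: expected keys hand, x, y, z, roll
invalid input at $[0]: expected keys hand, x, y, z, roll
```

```bash
python3 -m crank '[{"x":23,"y":-33,"z":2,"roll":0,"hand":100},{"x":23,"y":-33,"z":2,"roll":0,"hand":100},{"x":23,"y":-33,"z":2,"roll":0,"hand":100},{"x":23,"y":-33,"z":2,"roll":0,"hand":100},{"x":23,"y":-33,"z":2,"roll":0,"hand":100},{"x":23,"y":-33,"z":2,"roll":0,"hand":100},{"x":23,"y":-33,"z":2,"roll":0,"hand":100},{"x":23,"y":-33,"z":2,"roll":0,"hand":100}]'; python3 -m crank '[{"x":0,"y":0,"z":0,"roll":0,"hand":100},{"x":0,"y":0,"z":0,"roll":0,"hand":100}]';python3 - <<'E'
from h import *
go([8.5,203,55])
E
```

```text
time_s: 1.43
tcp_pos: [499.4, -49.3, 208.9]
tcp_rot: [3.141, 0.0, 0.084]
wrist_force: [0.9, -0.8, 0.1]
grip_width: 91.6
time_s: 1.6
tcp_pos: [499.3, -48.6, 208.5]
tcp_rot: [-3.141, 0.001, 0.09]
wrist_force: [-0.5, -0.2, 0.5]
grip_width: 91.5
shift cm [ 5.54 -8.15 15.35] roll 0.49 at case [-46.1 120.8 208.5] t 1.6
```

```bash
python3 -m crank '[{"x":5.5,"y":-8.1,"z":0,"roll":0.3,"hand":100},{"x":5.5,"y":-8.1,"z":0,"roll":0.3,"hand":100},{"x":5.5,"y":-8.1,"z":3,"roll":0.3,"hand":100},{"x":5.5,"y":-8.1,"z":7,"roll":0.3,"hand":100},{"x":5.5,"y":-8.1,"z":9,"roll":0.3,"hand":100},{"x":5.5,"y":-8.1,"z":9,"roll":0.3,"hand":100}]'; python3 - <<'E'
from h import *
go([8.5,203,55])
shot("top","t1.png",(190,130,370,260),4)
E
```

```text
time_s: 2.1
tcp_pos: [543.0, 32.0, 114.3]
tcp_rot: [3.141, 0.01, 0.077]
wrist_force: [-0.1, -0.4, -0.8]
grip_width: 91.9
shift cm [ 0.5  -0.55  5.93] roll -0.21 at case [  4.  197.6 114.3] t 2.1
```

View pics/t1.png

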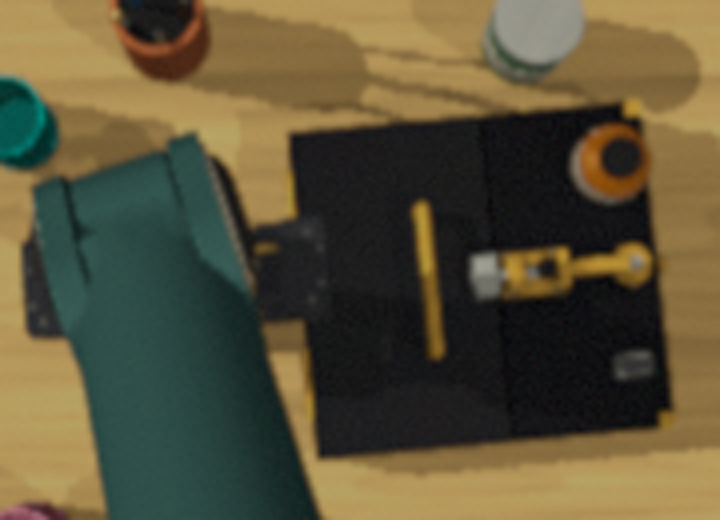

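The arm hides the tumbler, and the gripper body lies along case y, clear above the handle. The next move goes down and grips.

```bash
python3 -m crank '[{"x":0.2,"y":-0.3,"z":0,"roll":0,"hand":100},{"x":0.2,"y":-0.3,"z":3,"roll":0,"hand":100},{"x":0.2,"y":-0.3,"z":5.5,"roll":0,"hand":100},{"x":0.2,"y":-0.3,"z":5.5,"roll":0,"hand":100},{"x":0.2,"y":-0.3,"z":5.5,"roll":0,"hand":55},{"x":0.2,"y":-0.3,"z":5.5,"roll":0,"hand":55},{"x":0.2,"y":-0.3,"z":5.5,"roll":0,"hand":55},{"x":0.2,"y":-0.3,"z":5.5,"roll":0,"hand":55}]'; python3 - <<'E'
from h import *
go([8.5,203,55])
shot("side","s1.png",(180,130,320,250),5)
E
```

```text
time_s: 2.82
tcp_pos: [550.0, 37.4, 65.9]
tcp_rot: [3.141, -0.003, 0.079]
wrist_force: [-1.0, -0.0, 0.3]
grip_width: 67.2
shift cm [-0.3  -0.06  1.09] roll -0.13 at case [ 11.5 202.4  65.9] t 2.82
```

View pics/s1.png

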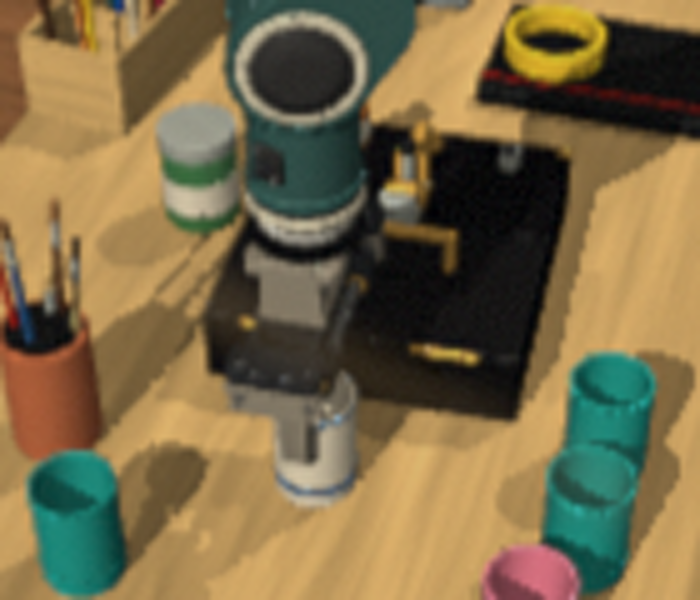

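The gripper straddles the tumbler, which stands at about (243,217) in the side view. Nothing touches the case, so I close the jaws.

```bash
python3 -m crank '[{"x":-0.3,"y":0,"z":0.5,"roll":0,"hand":65},{"x":-0.3,"y":0,"z":0.8,"roll":0,"hand":50},{"x":-0.3,"y":0,"z":0.8,"roll":0,"hand":50},{"x":-0.3,"y":0,"z":0.8,"roll":0,"hand":50},{"x":-0.3,"y":0,"z":0.8,"roll":0,"hand":50}]'; python3 -m crank '[{"x":0,"y":0,"z":0,"roll":0,"hand":50},{"x":0,"y":0,"z":-2,"roll":0,"hand":50},{"x":0,"y":0,"z":-4,"roll":0,"hand":50},{"x":0,"y":0,"z":-4,"roll":0,"hand":50}]'; python3 - <<'E'
from h import *
go([8.5,325,95])
E
```

```text
time_s: 3.28
tcp_pos: [548.2, 38.2, 60.0]
tcp_rot: [3.141, -0.006, 0.081]
wrist_force: [-5.8, 0.4, 28.0]
grip_width: 59.5
time_s: 3.62
tcp_pos: [547.6, 37.3, 98.9]
tcp_rot: [3.141, -0.005, 0.079]
wrist_force: [0.4, 0.1, -1.5]
grip_width: 59.7
shift cm [ -0.08 -12.24   0.39] roll -0.11 at case [  9.  202.6  98.9] t 3.62
```

```bash
python3 -m crank '[{"x":0,"y":-2.5,"z":0,"roll":0,"hand":50},{"x":0,"y":-5,"z":0,"roll":0,"hand":50},{"x":0,"y":-7.5,"z":0,"roll":0,"hand":50},{"x":0,"y":-10,"z":0,"roll":0,"hand":50},{"x":0,"y":-12.2,"z":0,"roll":0,"hand":50},{"x":0,"y":-12.2,"z":1.5,"roll":0,"hand":50},{"x":0,"y":-12.2,"z":2.8,"roll":0,"hand":50},{"x":0,"y":-12.2,"z":2.8,"roll":0,"hand":50}]'; python3 -m crank '[{"x":0,"y":0,"z":0.4,"roll":0,"hand":50},{"x":0,"y":0,"z":0.8,"roll":0,"hand":50},{"x":0,"y":0,"z":0.8,"roll":0,"hand":50}]'; python3 - <<'E'
from h import *
go([8.5,325,60])
shot("side","s2.png",(150,130,320,270),4)
E
```

```text
time_s: 4.28
tcp_pos: [533.5, 157.2, 64.3]
tcp_rot: [3.139, 0.006, 0.079]
wrist_force: [0.1, -0.9, -2.6]
grip_width: 59.1
time_s: 4.53
tcp_pos: [536.6, 157.9, 60.4]
tcp_rot: [3.141, -0.0, 0.077]
wrist_force: [0.1, -0.6, -0.5]
grip_width: 59.5
shift cm [ 0.07 -0.14  0.04] roll -0.2 at case [  7.8 323.6  60.4] t 4.53
```

View pics/s2.png

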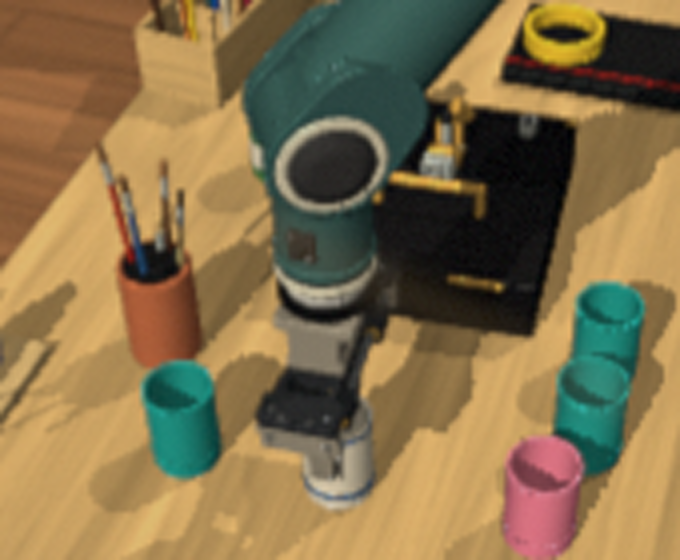

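```bash
python3 -m crank '[{"x":0,"y":0,"z":0.1,"roll":0,"hand":60},{"x":0,"y":0,"z":0.1,"roll":0,"hand":80},{"x":0,"y":0,"z":0.1,"roll":0,"hand":95},{"x":0,"y":0,"z":0.1,"roll":0,"hand":95},{"x":0,"y":0,"z":-3,"roll":0,"hand":95},{"x":0,"y":0,"z":-7,"roll":0,"hand":95},{"x":0,"y":0,"z":-11,"roll":0,"hand":95},{"x":0,"y":0,"z":-14,"roll":0,"hand":95}]'; python3 - <<'E'
from h import *
go([28,-83,200])
E
```

```text
time_s: 5.25
tcp_pos: [536.8, 159.0, 202.9]
tcp_rot: [-3.141, -0.002, 0.079]
wrist_force: [1.0, -0.1, -0.4]
grip_width: 87.0
shift cm [ 2.08 40.77  0.27] roll -0.12 at case [  8.1 324.8 202.9] t 5.25
```

```bash
python3 -m crank '[{"x":0.5,"y":4,"z":0,"roll":0,"hand":0},{"x":1,"y":8,"z":0,"roll":0,"hand":0},{"x":1.5,"y":12,"z":0,"roll":0,"hand":0},{"x":2,"y":16,"z":0,"roll":0,"hand":0},{"x":2,"y":20,"z":0,"roll":0,"hand":0},{"x":2,"y":24,"z":0,"roll":0,"hand":0},{"x":2,"y":28,"z":0,"roll":0,"hand":0},{"x":2,"y":32,"z":0,"roll":0,"hand":0}]'; python3 -m crank '[{"x":0,"y":4,"z":0,"roll":0,"hand":0},{"x":0,"y":7,"z":0,"roll":0,"hand":0},{"x":0,"y":8.6,"z":0,"roll":0,"hand":0},{"x":0,"y":8.6,"z":0,"roll":0,"hand":0},{"x":0,"y":8.6,"z":0,"roll":0,"hand":0}]'; python3 - <<'E'
from h import *
go([32,-83,92])
shot("side","s3.png",(180,110,320,250),4)
shot("top","t3.png",(170,130,370,260),4)
E
```

```text
time_s: 5.92
tcp_pos: [581.1, -160.9, 200.0]
tcp_rot: [3.141, -0.0, 0.079]
wrist_force: [0.9, 0.2, -0.2]
grip_width: 35.7
time_s: 6.33
tcp_pos: [588.0, -243.8, 199.6]
tcp_rot: [-3.14, 0.0, 0.078]
wrist_force: [0.5, 0.6, 0.5]
grip_width: 2.7
shift cm [ 0.56  0.23 10.76] roll -0.15 at case [ 26.5 -80.9 199.6] t 6.33
```

View pics/s3.png

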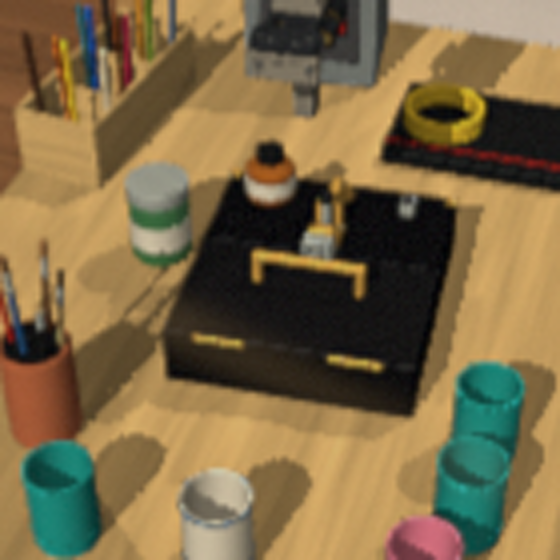

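View pics/t3.png

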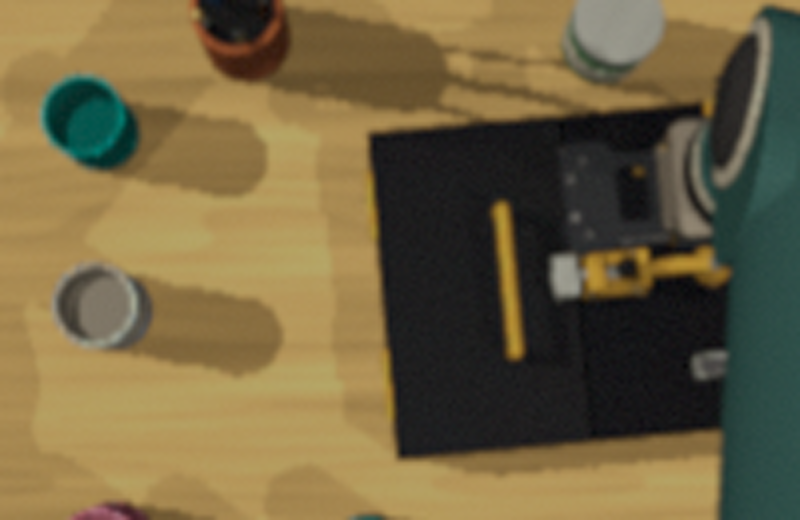

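The white tumbler stands at top (195,206), clear of the lid's area. The closed fingers hang above the deck, between the keeper and the ink bottle.

```bash
python3 -m crank '[{"x":0.4,"y":0.2,"z":4,"roll":0,"hand":0},{"x":0.4,"y":0.2,"z":7.5,"roll":0,"hand":0},{"x":0.4,"y":0.2,"z":9,"roll":0,"hand":0},{"x":0.4,"y":0.2,"z":9,"roll":0,"hand":0}]'; python3 - <<'E'
from h import *
go([30,-82,92])
shot("side","s4.png",(220,130,320,220),6)
E
```

```text
time_s: 6.77
tcp_pos: [589.9, -242.2, 105.9]
tcp_rot: [-3.137, 0.007, 0.083]
wrist_force: [-0.5, -0.4, 0.6]
grip_width: 0.2
shift cm [0.15 0.26 1.39] roll 0.1 at case [ 28.6 -79.5 105.9] t 6.77
```

View pics/s4.png

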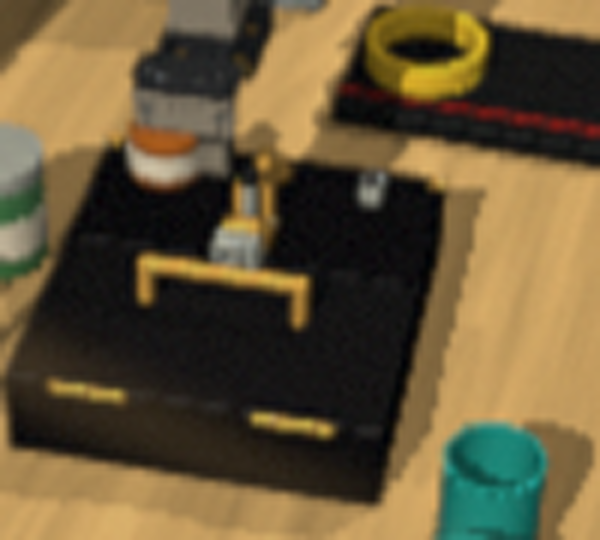

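```bash
python3 - <<'E'
from h import *
for p in [(66,15,183),(-8,15,183),(66,-175,183),(28,-62,95),(72,-110,119)]:
    q=proj("side",[c2w(p)])[0]; print(p,((q-[220,130])*6).round())
E
```

```text
(66, 15, 183) [117. 131.]
(-8, 15, 183) [234. 148.]
(66, -175, 183) [190. -30.]
(28, -62, 95) [206. 180.]
(72, -110, 119) [159. 101.]
```

The projected body corners match the picture, so the gripper body is about 60 mm above the ink cap. Next I descend and sweep the nose towards −x.

```bash
python3 -m crank '[{"x":0.1,"y":0.2,"z":1.2,"roll":0,"hand":0},{"x":0.1,"y":0.2,"z":1.2,"roll":0,"hand":0},{"x":-0.8,"y":0.2,"z":1.2,"roll":0,"hand":0},{"x":-1.7,"y":0.2,"z":1.2,"roll":0,"hand":0},{"x":-2.6,"y":0.2,"z":1.2,"roll":0,"hand":0}]'; python3 - <<'E'
from h import *
go([-38,-82,92]);print(robot.state()["wrist_force"])
E
```

```text
time_s: 7.23
tcp_pos: [566.9, -249.9, 99.1]
tcp_rot: [3.141, -0.003, 0.079]
wrist_force: [3.4, -0.9, -0.5]
grip_width: 0.4
shift cm [-4.31 -0.32  0.7 ] roll -0.1 at case [  5.  -85.3  99.1] t 7.23
[ 3.44513595 -0.92294983 -0.53000851]
```

```bash
python3 -m crank '[{"x":-0.5,"y":-0.2,"z":0.4,"roll":0,"hand":0},{"x":-1.2,"y":-0.2,"z":0.6,"roll":0,"hand":0},{"x":-2,"y":-0.2,"z":0.6,"roll":0,"hand":0},{"x":-2.8,"y":-0.2,"z":0.6,"roll":0,"hand":0},{"x":-3.6,"y":-0.2,"z":0.6,"roll":0,"hand":0},{"x":-4.2,"y":-0.2,"z":0.6,"roll":0,"hand":0},{"x":-4.2,"y":-0.2,"z":0.6,"roll":0,"hand":0}]'; python3 - <<'E'
from h import *
go([-38,-93,92]);print(robot.state()["wrist_force"])
shot("side","s5.png",(220,130,320,220),6)
shot("top","t5.png",(250,140,380,260),6)
E
```

```text
time_s: 7.82
tcp_pos: [526.6, -254.4, 92.9]
tcp_rot: [3.137, -0.008, 0.078]
wrist_force: [8.1, -4.4, -4.3]
grip_width: 0.3
shift cm [-0.24  0.65  0.09] roll -0.18 at case [-35.5 -86.5  92.9] t 7.82
[ 8.08195319 -4.39208472 -4.28056894]
```

View pics/s5.png

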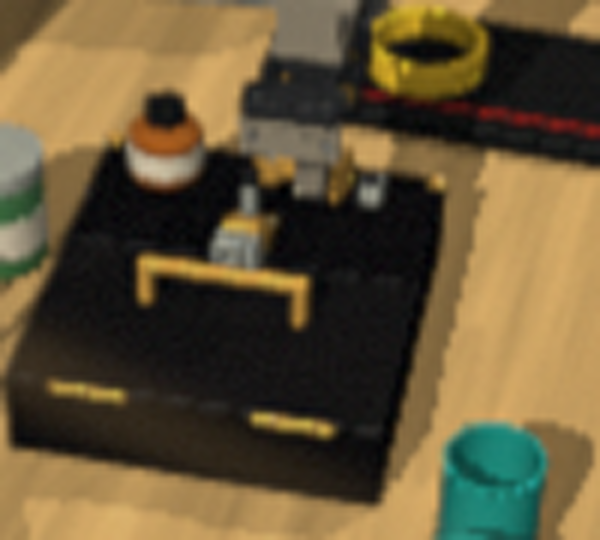

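View pics/t5.png

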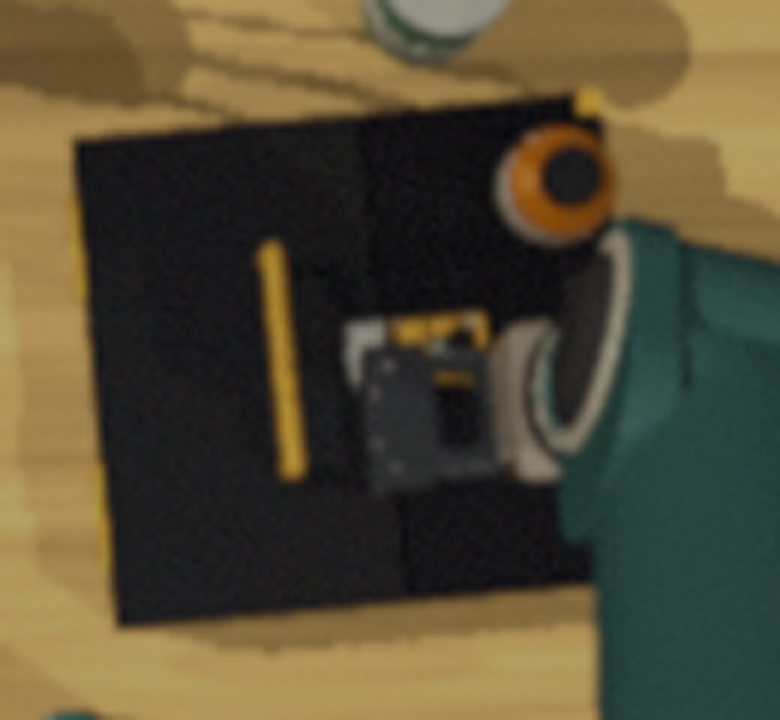

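The side view shows the nose past the fingers at (340,175), short of the sharpener at (370,188). The ink bottle is untouched. I finish the turn with a small −y push.

```bash
python3 -m crank '[{"x":0,"y":0.3,"z":0,"roll":0,"hand":0},{"x":0,"y":0.6,"z":0,"roll":0,"hand":0},{"x":0,"y":0.8,"z":0,"roll":0,"hand":0},{"x":0,"y":0.8,"z":0,"roll":0,"hand":0}]'; python3 - <<'E'
from h import *
go([-38,-93,92]);print(robot.state()["wrist_force"])
shot("side","s6.png",(220,130,320,220),6)
E
```

```text
time_s: 8.25
tcp_pos: [524.5, -260.1, 92.0]
tcp_rot: [3.141, 0.001, 0.078]
wrist_force: [1.8, -0.3, 2.4]
grip_width: 0.4
shift cm [0.01 0.1  0.  ] roll -0.17 at case [-38.1 -92.   92. ] t 8.25
[ 1.82196008 -0.27022212  2.39501841]
```

View pics/s6.png

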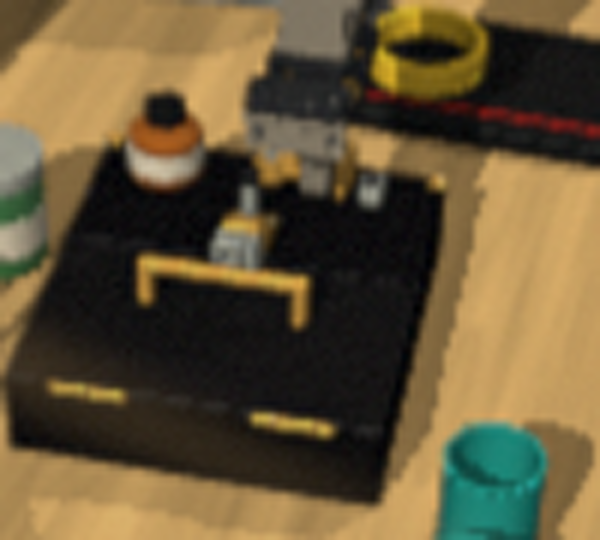

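```bash
python3 -m crank '[{"x":0,"y":-0.2,"z":-3,"roll":0,"hand":0},{"x":0,"y":-0.2,"z":-6,"roll":0,"hand":0},{"x":1,"y":-3,"z":-8,"roll":0,"hand":0},{"x":3.8,"y":-6,"z":-8,"roll":0,"hand":0},{"x":3.8,"y":-8,"z":-8,"roll":0,"hand":0},{"x":3.8,"y":-8,"z":-8,"roll":0,"hand":0},{"x":3.8,"y":-8,"z":-8,"roll":0,"hand":0}]'; python3 - <<'E'
from h import *
go([0,-15,109]);
shot("side","s7.png",(220,130,320,220),6)
shot("top","t7.png",(250,140,380,260),6)
E
```

```text
time_s: 8.88
tcp_pos: [555.5, -175.4, 171.4]
tcp_rot: [-3.141, 0.003, 0.082]
wrist_force: [-1.1, 0.2, 0.1]
grip_width: 0.7
shift cm [0.05 0.49 6.24] roll 0.04 at case [ -0.3 -10.1 171.4] t 8.88
```

View pics/s7.png

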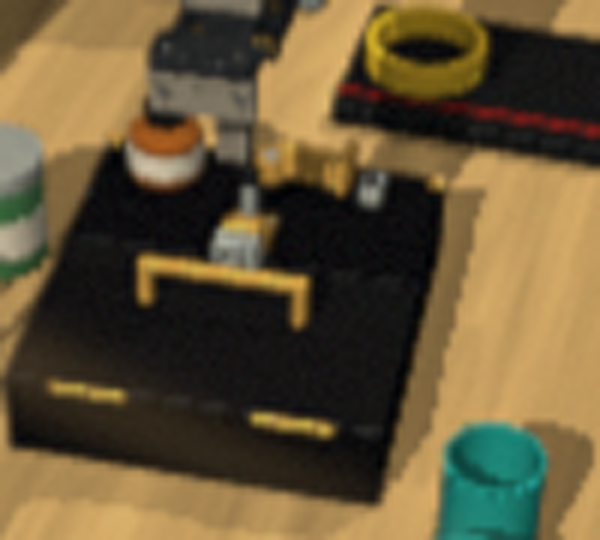

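View pics/t7.png

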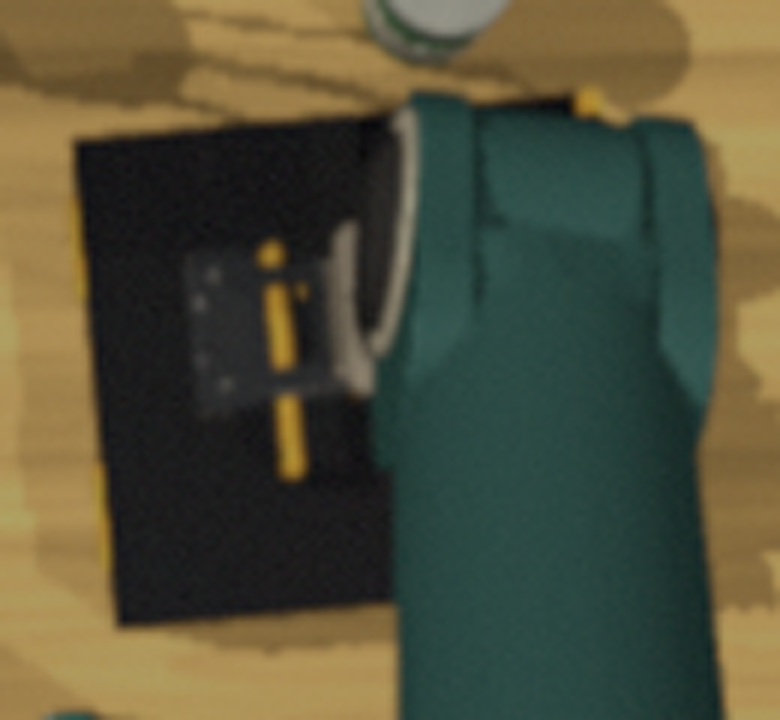

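The keeper now lies towards −x (side: hub (275,160), nose (340,170)), short of the sharpener. Next the bolt: I go down behind the knob, tips about 7 mm above the staple.

```bash
python3 -m crank '[{"x":0,"y":0.3,"z":3,"roll":0,"hand":0},{"x":0,"y":0.3,"z":5.5,"roll":0,"hand":0},{"x":0,"y":0.3,"z":6,"roll":0,"hand":0},{"x":0,"y":0.3,"z":6,"roll":0,"hand":0},{"x":0,"y":0.3,"z":6,"roll":0,"hand":0}]'; python3 - <<'E'
from h import *
go([0,-54,109]);print(robot.state()["wrist_force"])
E
```

```text
time_s: 9.4
tcp_pos: [556.8, -180.6, 112.3]
tcp_rot: [3.142, 0.0, 0.078]
wrist_force: [-0.2, 1.1, 1.4]
grip_width: 0.4
shift cm [-0.04  3.86  0.33] roll -0.19 at case [  0.6 -15.4 112.3] t 9.4
[-0.22615844  1.06566288  1.4253004 ]
```

```bash
python3 -m crank '[{"x":0,"y":0.6,"z":0.2,"roll":0,"hand":0},{"x":0,"y":1.2,"z":0.2,"roll":0,"hand":0},{"x":0,"y":1.8,"z":0.2,"roll":0,"hand":0},{"x":0,"y":2.3,"z":0.2,"roll":0,"hand":0},{"x":0,"y":2.8,"z":0.2,"roll":0,"hand":0},{"x":0,"y":3.2,"z":0.2,"roll":0,"hand":0},{"x":0,"y":3.5,"z":0.2,"roll":0,"hand":0},{"x":0,"y":3.5,"z":0.2,"roll":0,"hand":0}]'; python3 - <<'E'
from h import *
go([0,-54,109]);print(robot.state()["wrist_force"])
shot("side","s8.png",(220,130,320,220),6)
E
```

```text
time_s: 10.07
tcp_pos: [559.8, -215.5, 110.1]
tcp_rot: [3.141, -0.0, 0.078]
wrist_force: [0.8, 0.7, 0.2]
grip_width: 0.4
shift cm [-0.07  0.36  0.11] roll -0.17 at case [  0.7 -50.4 110.1] t 10.07
[0.83297862 0.73692105 0.215768  ]
```

View pics/s8.png

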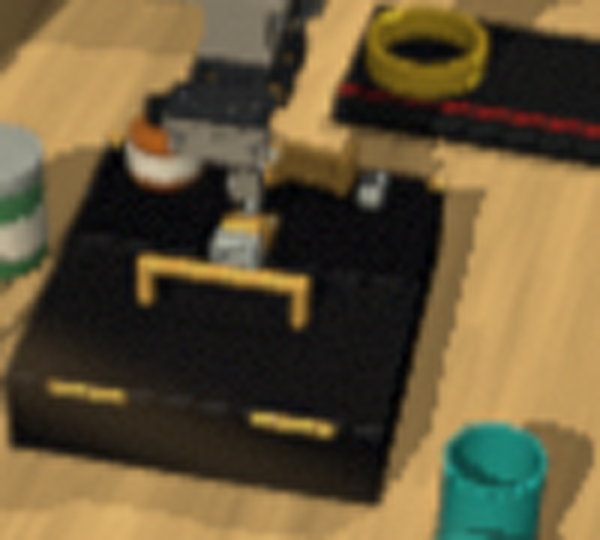

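```bash
python3 -m crank '[{"x":0,"y":0.2,"z":0,"roll":0,"hand":0},{"x":0,"y":0.4,"z":0,"roll":0,"hand":0},{"x":0,"y":0.4,"z":0,"roll":0,"hand":0}]'; python3 -m crank '[{"x":0,"y":0.1,"z":0,"roll":0,"hand":0},{"x":0,"y":0.2,"z":0,"roll":0,"hand":0},{"x":0,"y":0.2,"z":0,"roll":0,"hand":0}]'; python3 -m crank '[{"x":0,"y":0.1,"z":0,"roll":0,"hand":0},{"x":0,"y":0.2,"z":0,"roll":0,"hand":0},{"x":0,"y":0.2,"z":0,"roll":0,"hand":0}]'
```

```text
time_s: 10.37
tcp_pos: [559.7, -218.7, 109.8]
tcp_rot: [-3.141, 0.001, 0.079]
wrist_force: [-0.5, 0.7, 0.3]
grip_width: 0.1
time_s: 10.62
tcp_pos: [559.9, -220.6, 109.8]
tcp_rot: [-3.141, 0.001, 0.079]
wrist_force: [0.2, 1.4, -0.2]
grip_width: 0.7
time_s: 10.87
tcp_pos: [560.1, -222.8, 109.9]
tcp_rot: [3.142, 0.0, 0.079]
wrist_force: [-1.1, 1.2, -0.9]
grip_width: 0.5
```

```bash
python3 -m crank '[{"x":0,"y":0.1,"z":0,"roll":0,"hand":0},{"x":0,"y":0.2,"z":0,"roll":0,"hand":0},{"x":0,"y":0.2,"z":0,"roll":0,"hand":0}]'; python3 -m crank '[{"x":0,"y":0.1,"z":0,"roll":0,"hand":0},{"x":0,"y":0.2,"z":0,"roll":0,"hand":0},{"x":0,"y":0.2,"z":0,"roll":0,"hand":0}]';python3 - <<'E'
from h import *
go([0,-54,109])
shot("side","s9.png",(230,130,300,190),8)
E
```

```text
time_s: 11.12
tcp_pos: [560.3, -224.3, 109.9]
tcp_rot: [-3.141, 0.0, 0.079]
wrist_force: [-0.8, 1.6, -0.5]
grip_width: 0.3
time_s: 11.37
tcp_pos: [560.3, -224.7, 109.8]
tcp_rot: [-3.139, 0.001, 0.08]
wrist_force: [-2.1, 5.3, 0.6]
grip_width: 0.6
shift cm [-0.05 -0.56  0.08] roll -0.06 at case [  0.5 -59.6 109.8] t 11.37
```

View pics/s9.png

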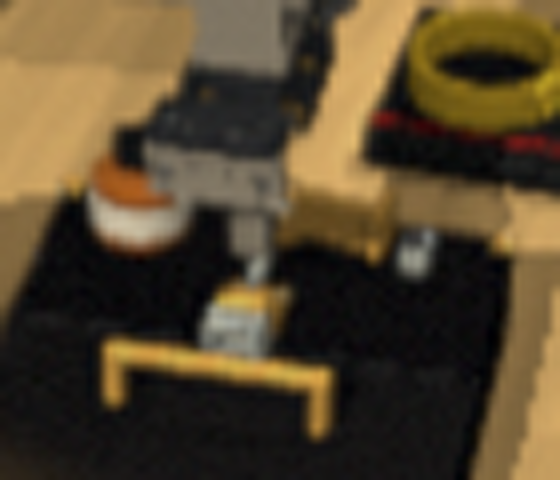

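```bash
python3 -m crank '[{"x":0,"y":0.15,"z":0,"roll":0,"hand":0},{"x":0,"y":0.15,"z":0,"roll":0,"hand":0}]'; python3 -m crank '[{"x":0,"y":-0.8,"z":0,"roll":0,"hand":0},{"x":0,"y":-1,"z":-2,"roll":0,"hand":0},{"x":0,"y":-1,"z":-6,"roll":0,"hand":0},{"x":-3,"y":-4,"z":-8,"roll":0,"hand":20},{"x":-3.5,"y":-8,"z":-8,"roll":0,"hand":36},{"x":-3.5,"y":-12,"z":-8,"roll":0,"hand":36},{"x":-3.5,"y":-16,"z":-8,"roll":0,"hand":36},{"x":-3.5,"y":-16,"z":-8,"roll":0,"hand":36}]'; python3 - <<'E'
from h import *
go([-33,30,97])
shot("side","s10.png",(220,130,320,220),6)
shot("top","t10.png",(250,140,380,260),6)
E
```

```text
time_s: 11.58
tcp_pos: [560.4, -224.9, 109.8]
tcp_rot: [-3.138, 0.002, 0.081]
wrist_force: [-1.8, 7.7, 1.8]
grip_width: 0.4
time_s: 12.25
tcp_pos: [513.4, -63.2, 191.3]
tcp_rot: [-3.14, -0.003, 0.09]
wrist_force: [-0.0, 1.0, 0.9]
grip_width: 31.9
shift cm [-0.07  7.53  9.42] roll 0.5 at case [-33.2 105.1 191.3] t 12.25
```

View pics/s10.png

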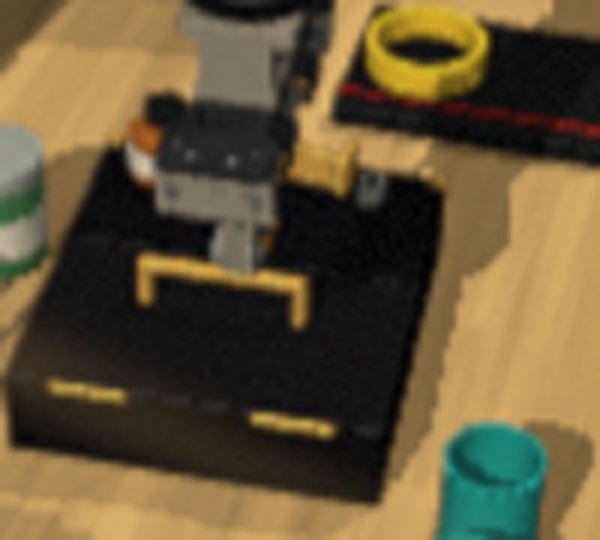

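View pics/t10.png

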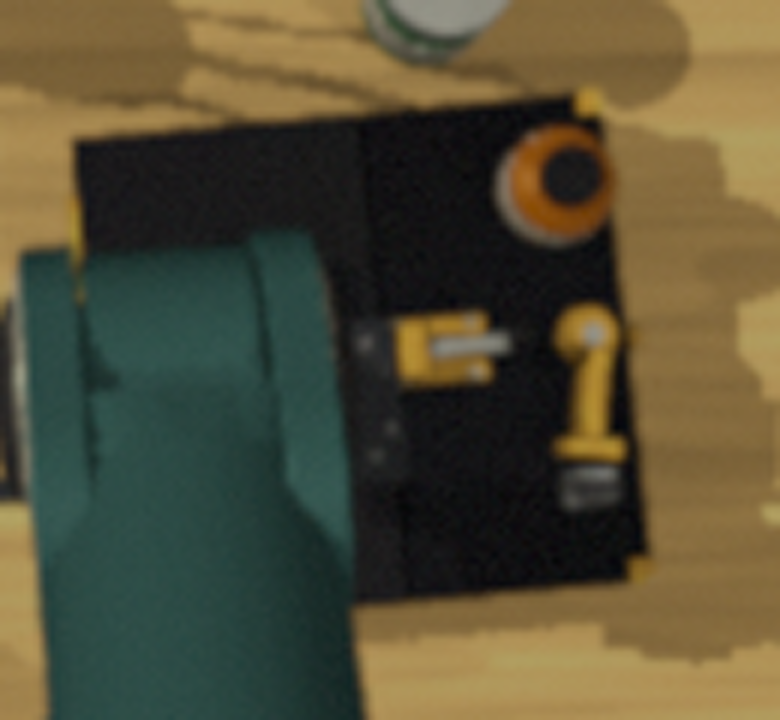

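```bash
python3 - <<'E'
from h import *
z=lambda u,v:(u/6+249.6,v/6+139.6)
print("hub",w2c(onz("top",z(587,330),78)),"nose",w2c(onz("top",z(590,450),99)),"bolt tail?",w2c(onz("top",z(510,343),85)), w2c(onz("top",z(435,345),85)))
for p in [(0,-80,121),(0,-80,113),(0,-80,79),(0,-50,113)]:print(p,(proj("top",[c2w(p)])[0]-[250,140])*6+3)
im=cv2.imread("pics/raw_t10.png")[190:205,315:345]; im=cv2.convertScaleAbs(im,alpha=3); cv2.imwrite("pics/knob.png",cv2.resize(im,None,fx=24,fy=24,interpolation=0))
E
```

```text
hub [   3.32367972 -118.058592     78.        ] nose [ -54.06795108 -108.97000255   99.        ] bolt tail? [ -0.22619796 -79.35767883  85.        ] [  1.81947193 -43.79223462  85.        ]
(0, -80, 121) [526.34004205 336.63683904]
(0, -80, 113) [523.04827176 338.09000086]
(0, -80, 79) [509.58042935 344.03471261]
(0, -50, 113) [458.54667326 343.53224999]
```

View pics/knob.png

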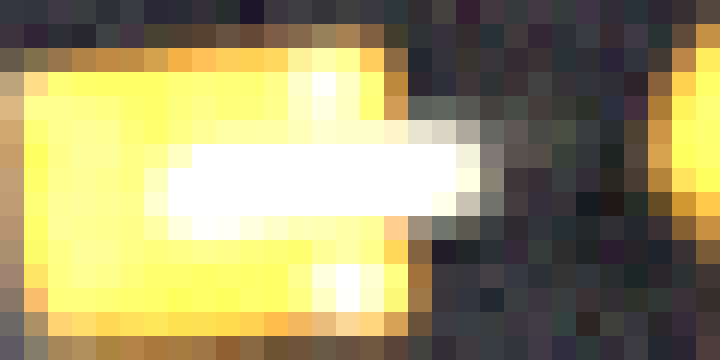

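The keeper is at about 1.4 rad, and the bolt's tail is at about y −79, which is right back. The sharpener and ink bottle have not moved. Next I grip the handle off-centre, clear of the staple.

```bash
python3 -m crank '[{"x":0,"y":4,"z":0,"roll":0.2,"hand":36},{"x":0,"y":7.3,"z":0,"roll":0.2,"hand":36},{"x":0,"y":7.3,"z":0,"roll":0.2,"hand":36},{"x":0,"y":7.3,"z":3,"roll":0.2,"hand":36},{"x":0,"y":7.3,"z":5,"roll":0.2,"hand":36},{"x":0,"y":7.3,"z":5,"roll":0.2,"hand":36},{"x":0,"y":7.3,"z":5,"roll":0.2,"hand":36}]'; python3 - <<'E'
from h import *
go([-33,30,97])
shot("side","s11.png",(220,130,320,220),6)
E
```

```text
time_s: 12.93
tcp_pos: [518.4, -145.5, 139.4]
tcp_rot: [3.142, 0.002, 0.073]
wrist_force: [0.3, 0.5, -0.2]
grip_width: 33.3
shift cm [ 0.19 -0.73  4.24] roll -0.44 at case [-34.8  22.7 139.4] t 12.93
```

View pics/s11.png

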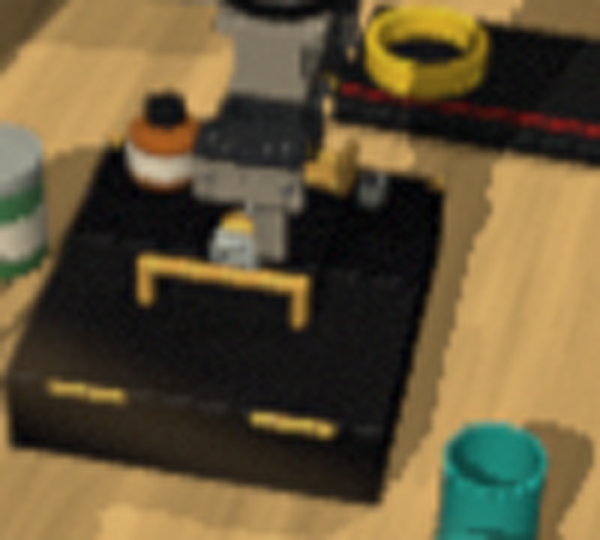

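```bash
python3 -m crank '[{"x":0.2,"y":-0.7,"z":0,"roll":-0.3,"hand":36},{"x":0.2,"y":-0.7,"z":0,"roll":-0.3,"hand":36},{"x":0.2,"y":-0.7,"z":2,"roll":-0.3,"hand":36},{"x":0.2,"y":-0.7,"z":3,"roll":-0.3,"hand":36},{"x":0.2,"y":-0.7,"z":3,"roll":-0.3,"hand":36}]'; python3 - <<'E'
from h import *
go([-33,30,97]); print(robot.state()["wrist_force"])
shot("side","s12.png",(230,140,300,190),9)
E
```

```text
time_s: 13.4
tcp_pos: [519.3, -136.5, 108.7]
tcp_rot: [-3.141, 0.003, 0.081]
wrist_force: [-0.9, -0.5, -0.5]
grip_width: 33.4
shift cm [0.03 0.16 1.17] roll 0.02 at case [-33.3  31.6 108.7] t 13.4
[-0.85576228 -0.5319276  -0.53362231]
```

View pics/s12.png

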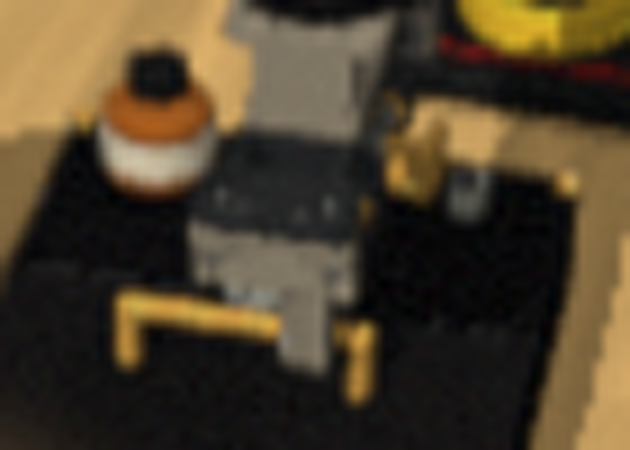

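```bash
python3 -m crank '[{"x":0,"y":0.1,"z":0.8,"roll":0,"hand":36},{"x":0,"y":0.1,"z":1.1,"roll":0,"hand":30},{"x":0,"y":0.1,"z":1.1,"roll":0,"hand":15},{"x":0,"y":0.1,"z":1.1,"roll":0,"hand":5},{"x":0,"y":0.1,"z":1.1,"roll":0,"hand":5},{"x":0,"y":0.1,"z":1.1,"roll":0,"hand":5}]'; python3 - <<'E'
from h import *
go([-33,30,97]); print(robot.state()["wrist_force"])
th=np.radians(np.arange(0,96,8)); 
for t in th: print(round(np.degrees(t)), ((90-90*np.cos(t)+30*np.sin(t))/-10).round(2), ((90*np.sin(t)+30*np.cos(t)-30)/-10).round(2))
E
```

```text
time_s: 13.95
tcp_pos: [520.7, -138.8, 99.3]
tcp_rot: [3.14, -0.001, 0.08]
wrist_force: [0.3, -3.8, -1.3]
grip_width: 8.6
shift cm [-0.1  -0.09  0.23] roll -0.04 at case [-32.   29.1  99.3] t 13.95
[ 0.31249852 -3.75807494 -1.33598494]
0 -0.0 -0.0
8 -0.51 -1.22
16 -1.18 -2.36
24 -2.0 -3.4
32 -2.96 -4.31
40 -4.03 -5.08
48 -5.21 -5.7
56 -6.45 -6.14
64 -7.75 -6.4
72 -9.07 -6.49
80 -10.39 -6.38
88 -11.68 -6.1
```

```bash
python3 -m crank '[{"x":0,"y":-0.2,"z":-0.6,"roll":0,"hand":5},{"x":0,"y":-0.5,"z":-1.2,"roll":0,"hand":5},{"x":0,"y":-0.8,"z":-1.8,"roll":0,"hand":5},{"x":0,"y":-1.2,"z":-2.4,"roll":0,"hand":5},{"x":0,"y":-1.6,"z":-2.9,"roll":0,"hand":5},{"x":0,"y":-2,"z":-3.4,"roll":0,"hand":5}]'; python3 - <<'E'
from h import *
go([-33,30,97])
shot("side","s13.png",(220,120,320,220),6)
E
```

```text
time_s: 14.45
tcp_pos: [519.1, -120.0, 133.6]
tcp_rot: [3.139, -0.001, 0.08]
wrist_force: [3.0, -7.2, -5.3]
grip_width: 8.8
shift cm [-0.09  1.8   3.67] roll -0.08 at case [-32.1  48.1 133.6] t 14.45
```

View pics/s13.png

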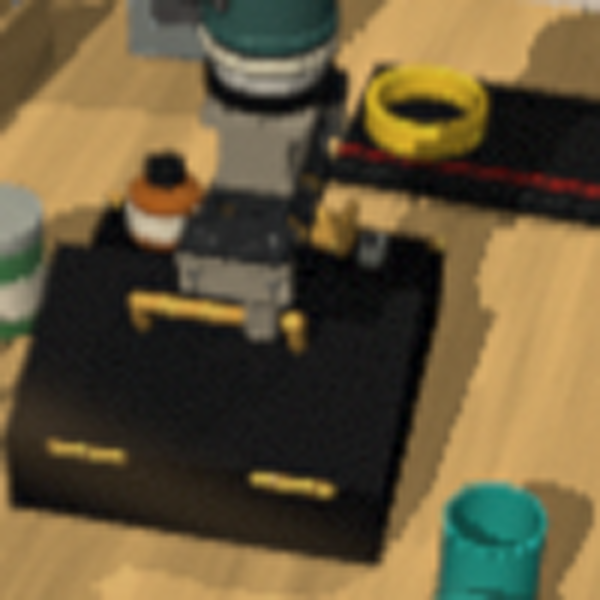

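The lid is rising and the handle is still in the jaws. I continue along the arc.

```bash
python3 -m crank '[{"x":0,"y":-0.5,"z":-0.5,"roll":0,"hand":5},{"x":0,"y":-1,"z":-0.9,"roll":0,"hand":5},{"x":0,"y":-1.5,"z":-1.3,"roll":0,"hand":5},{"x":0,"y":-2,"z":-1.7,"roll":0,"hand":5},{"x":0,"y":-2.6,"z":-2,"roll":0,"hand":5},{"x":0,"y":-3.2,"z":-2.3,"roll":0,"hand":5},{"x":0,"y":-3.8,"z":-2.5,"roll":0,"hand":5},{"x":0,"y":-4.5,"z":-2.7,"roll":0,"hand":5}]'; python3 - <<'E'
from h import *
go([-33,30,97])
shot("side","s14.png",(220,120,320,220),6)
E
```

```text
time_s: 15.17
tcp_pos: [515.8, -79.0, 162.7]
tcp_rot: [3.133, -0.001, 0.077]
wrist_force: [-3.9, -13.6, 15.2]
grip_width: 9.2
shift cm [-0.08  5.87  6.62] roll -0.2 at case [-32.1  89.2 162.7] t 15.17
```

View pics/s14.png

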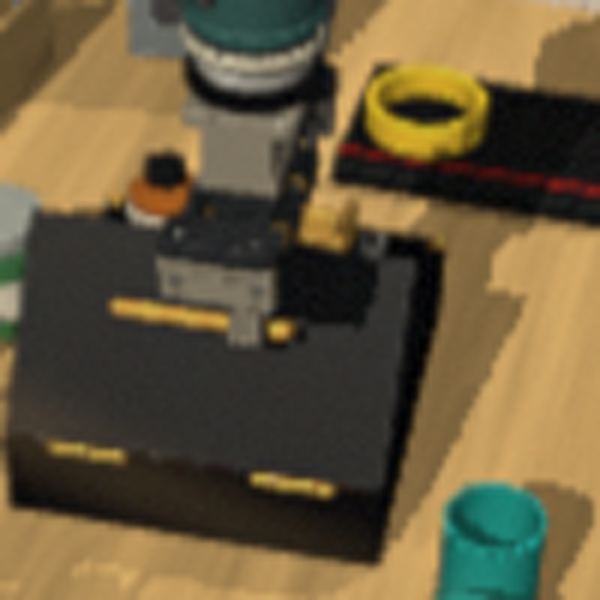

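```bash
python3 -m crank '[{"x":0,"y":0,"z":-0.2,"roll":0,"hand":5},{"x":0,"y":0,"z":-0.4,"roll":0,"hand":5},{"x":0,"y":0,"z":-0.4,"roll":0,"hand":5}]'
```

```text
time_s: 15.47
tcp_pos: [515.4, -74.5, 164.5]
tcp_rot: [3.14, -0.001, 0.08]
wrist_force: [2.3, -5.2, -4.4]
grip_width: 8.9
```

```bash
python3 -m crank '[{"x":0,"y":-0.6,"z":-0.15,"roll":0,"hand":5},{"x":0,"y":-1.2,"z":-0.3,"roll":0,"hand":5},{"x":0,"y":-1.8,"z":-0.4,"roll":0,"hand":5},{"x":0,"y":-2.4,"z":-0.4,"roll":0,"hand":5}]'; python3 - <<'E'
from h import *
go([-33,30,97])
shot("side","s15.png",(220,120,320,220),6)
E
```

```text
time_s: 15.8
tcp_pos: [513.5, -51.5, 168.9]
tcp_rot: [3.138, -0.0, 0.08]
wrist_force: [-0.0, -7.1, 2.6]
grip_width: 8.7
shift cm [-0.07  8.66  7.23] roll -0.08 at case [-32.2 116.8 168.9] t 15.8
```

View pics/s15.png

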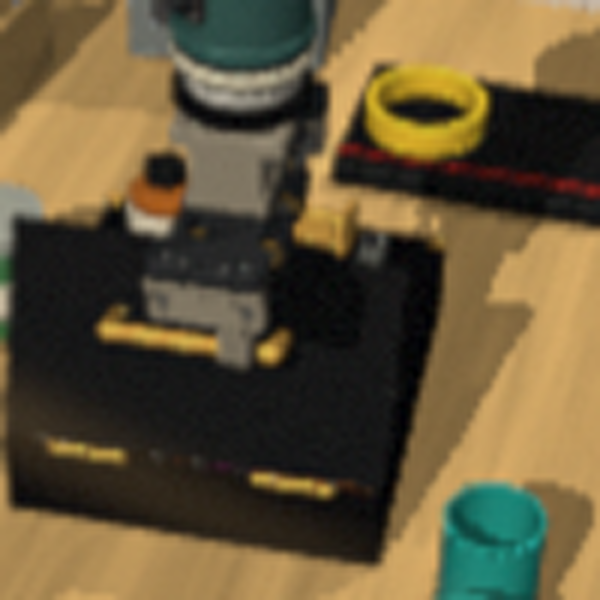

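```bash
python3 -m crank '[{"x":0,"y":-0.7,"z":0,"roll":0,"hand":5},{"x":0,"y":-1.4,"z":0,"roll":0,"hand":5},{"x":0,"y":-2,"z":0.1,"roll":0,"hand":5},{"x":0,"y":-2.6,"z":0.2,"roll":0,"hand":5},{"x":0,"y":-2.6,"z":0.2,"roll":0,"hand":5}]'; python3 - <<'E'
from h import *
go([-33,30,97])
shot("side","s16.png",(220,120,320,220),6)
E
```

```text
time_s: 16.27
tcp_pos: [511.1, -23.6, 166.9]
tcp_rot: [3.14, -0.0, 0.081]
wrist_force: [-0.9, -3.4, 2.7]
grip_width: 8.0
shift cm [-0.07 11.46  7.01] roll 0.03 at case [-32.3 144.8 166.9] t 16.27
```

View pics/s16.png

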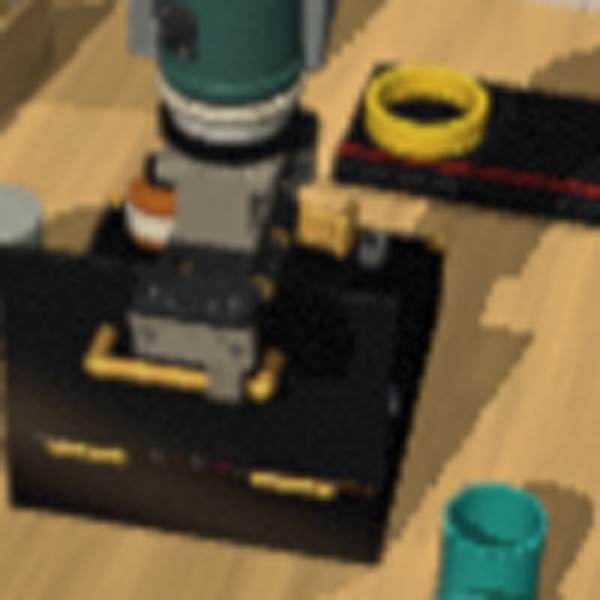

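The lid stands at about 85° and the stiff hinge holds it. I open the jaws slightly, lift straight out, and go round to the palette side to push it over.

```bash
python3 -m crank '[{"x":0,"y":0,"z":0,"roll":0,"hand":12},{"x":0,"y":0,"z":0,"roll":0,"hand":18},{"x":0,"y":0,"z":0,"roll":0,"hand":18},{"x":0,"y":0,"z":-1.5,"roll":0,"hand":18},{"x":0,"y":0,"z":-3,"roll":0,"hand":18},{"x":0,"y":0,"z":-5,"roll":0,"hand":18},{"x":0,"y":0,"z":-7,"roll":0,"hand":18},{"x":0,"y":0,"z":-7.5,"roll":0,"hand":18}]'; python3 - <<'E'
from h import *
go([0,60,250])
shot("side","s17.png",(220,110,320,220),5)
shot("top","t17.png",(200,120,380,260),4)
E
```

```text
time_s: 16.98
tcp_pos: [512.7, -22.5, 243.7]
tcp_rot: [-3.141, -0.005, 0.081]
wrist_force: [0.2, 0.4, -0.1]
grip_width: 16.7
shift cm [ 3.06  8.58 -0.62] roll 0.01 at case [-30.6 145.8 243.7] t 16.98
```

View pics/s17.png

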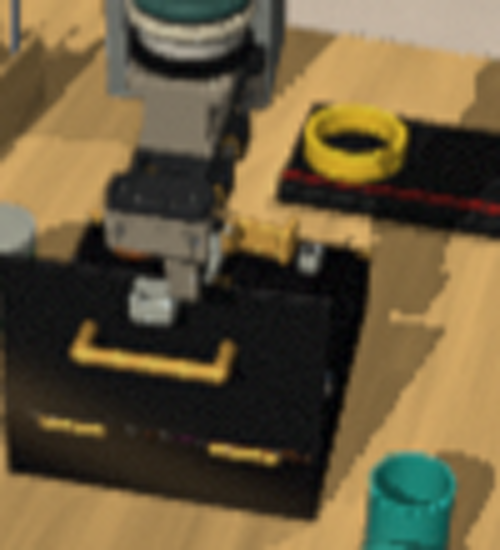

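View pics/t17.png

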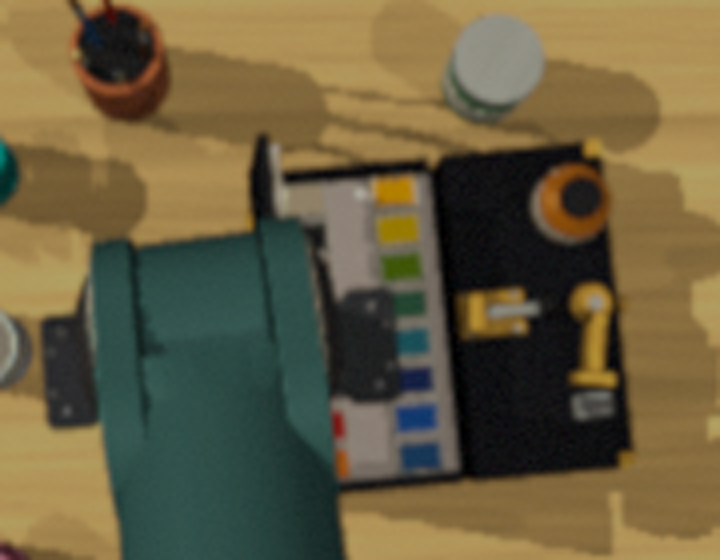

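The lid is upright and the jaws are clear of it. Top shows the open case, with the ink bottle, keeper and sharpener undisturbed.

```bash
python3 -m crank '[{"x":0.5,"y":2,"z":-0.6,"roll":0,"hand":0},{"x":1.5,"y":5,"z":-0.6,"roll":0,"hand":0},{"x":3,"y":8.2,"z":-0.6,"roll":0,"hand":0},{"x":3,"y":8.2,"z":-0.6,"roll":0,"hand":0},{"x":3,"y":8.2,"z":-0.6,"roll":0,"hand":0},{"x":3,"y":8.2,"z":2,"roll":0,"hand":0},{"x":3,"y":8.2,"z":5,"roll":0,"hand":0},{"x":3,"y":8.2,"z":5,"roll":0,"hand":0}]'; python3 - <<'E'
from h import *
go([0,78,191])
E
```

```text
time_s: 17.75
tcp_pos: [543.3, -100.7, 185.2]
tcp_rot: [-3.138, 0.011, 0.082]
wrist_force: [-0.7, 0.1, -0.0]
grip_width: 0.7
shift cm [ 0.64 -1.27 -0.58] roll 0.08 at case [ -6.5  65.3 185.2] t 17.75
```

```bash
python3 -m crank '[{"x":0.3,"y":-1,"z":-0.5,"roll":0,"hand":0},{"x":0.5,"y":-2,"z":-0.5,"roll":0,"hand":0},{"x":0.5,"y":-3,"z":-0.5,"roll":0,"hand":0},{"x":0.5,"y":-4,"z":-0.5,"roll":0,"hand":0},{"x":0.5,"y":-5,"z":-0.4,"roll":0,"hand":0},{"x":0.5,"y":-6,"z":-0.3,"roll":0,"hand":0},{"x":0.5,"y":-6,"z":-0.3,"roll":0,"hand":0}]'; python3 - <<'E'
from h import *
go([0,154.6,179.6])
shot("side","s18.png",(220,110,320,220),5)
E
```

```text
time_s: 18.33
tcp_pos: [548.0, -39.3, 194.5]
tcp_rot: [-3.141, -0.001, 0.084]
wrist_force: [0.5, -0.5, -0.8]
grip_width: 0.9
shift cm [-0.31 -2.85  1.49] roll 0.18 at case [  3.2 126.1 194.5] t 18.33
```

View pics/s18.png

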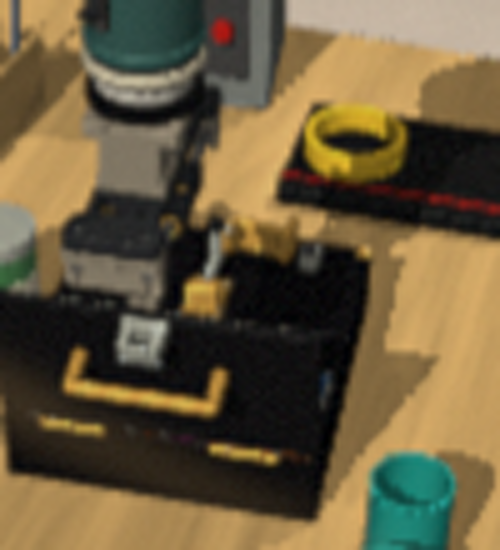

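The fingers are behind the lid, which has tipped past upright, and nothing is snagged. I continue over the top.

```bash
python3 -m crank '[{"x":-0.3,"y":-0.9,"z":0.3,"roll":0,"hand":0},{"x":-0.3,"y":-1.8,"z":0.8,"roll":0,"hand":0},{"x":-0.3,"y":-2.7,"z":1.4,"roll":0,"hand":0},{"x":-0.3,"y":-3.6,"z":2,"roll":0,"hand":0},{"x":-0.3,"y":-4.4,"z":2.6,"roll":0,"hand":0},{"x":-0.3,"y":-5.2,"z":3.2,"roll":0,"hand":0},{"x":-0.3,"y":-5.2,"z":3.2,"roll":0,"hand":0}]'; python3 - <<'E'
from h import *
go([0,199.6,140.4])
shot("side","s19.png",(210,110,320,230),5)
E
```

```text
time_s: 18.97
tcp_pos: [539.4, 11.8, 160.2]
tcp_rot: [-3.14, 0.003, 0.084]
wrist_force: [-0.0, -0.3, -0.2]
grip_width: 0.1
shift cm [ 0.14 -2.18  1.98] roll 0.16 at case [ -1.3 177.8 160.2] t 18.97
```

View pics/s19.png

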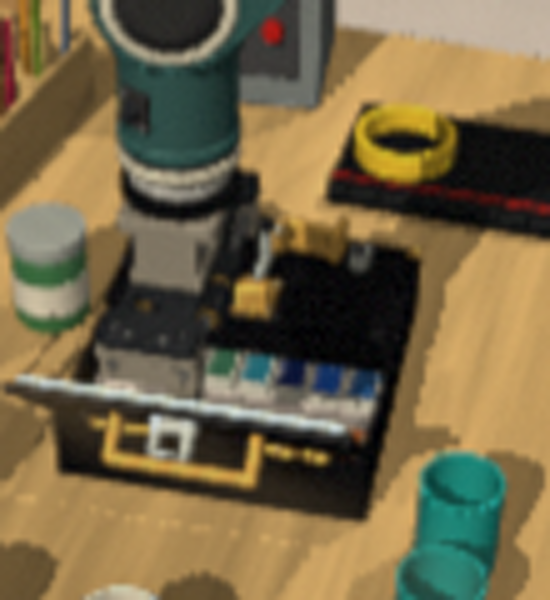

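```bash
python3 -m crank '[{"x":0,"y":-0.8,"z":0.7,"roll":0,"hand":0},{"x":0,"y":-1.5,"z":1.4,"roll":0,"hand":0},{"x":0,"y":-2.2,"z":2.1,"roll":0,"hand":0},{"x":0,"y":-2.7,"z":2.9,"roll":0,"hand":0},{"x":0,"y":-3.1,"z":3.7,"roll":0,"hand":0},{"x":0,"y":-3.5,"z":4.5,"roll":0,"hand":0},{"x":0,"y":-3.5,"z":4.5,"roll":0,"hand":0}]'; python3 - <<'E'
from h import *
go([0,219,84])
shot("side","s20.png",(200,110,320,250),4)
E
```

```text
time_s: 19.6
tcp_pos: [536.5, 45.3, 115.0]
tcp_rot: [-3.141, 0.003, 0.082]
wrist_force: [0.2, 0.6, 0.9]
grip_width: 0.7
shift cm [ 0.15 -0.76  3.1 ] roll 0.07 at case [ -1.4 211.4 115. ] t 19.6
```

View pics/s20.png

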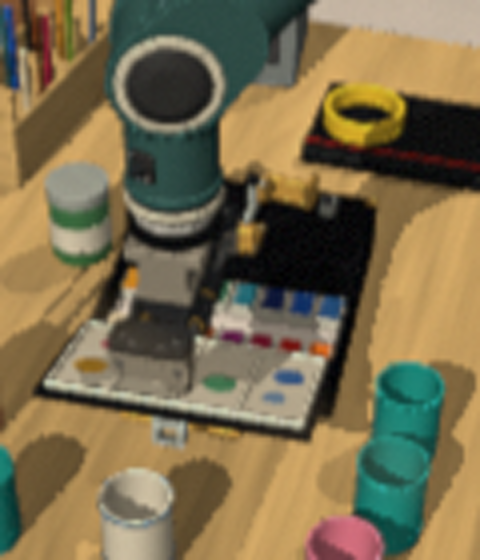

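```bash
python3 -m crank '[{"x":0,"y":-0.2,"z":0.6,"roll":0,"hand":0},{"x":0,"y":-0.4,"z":1.2,"roll":0,"hand":0},{"x":0,"y":-0.6,"z":1.8,"roll":0,"hand":0},{"x":0,"y":-0.7,"z":2.3,"roll":0,"hand":0},{"x":0,"y":-0.7,"z":2.7,"roll":0,"hand":0},{"x":0,"y":-0.7,"z":2.7,"roll":0,"hand":0}]'; python3 -m crank '[{"x":0,"y":0,"z":0.2,"roll":0,"hand":0},{"x":0,"y":0,"z":0.3,"roll":0,"hand":0},{"x":0,"y":0,"z":0.3,"roll":0,"hand":0}]'; python3 -m crank '[{"x":0,"y":0,"z":0.2,"roll":0,"hand":0},{"x":0,"y":0,"z":0.3,"roll":0,"hand":0},{"x":0,"y":0,"z":0.3,"roll":0,"hand":0}]'
```

```text
time_s: 20.15
tcp_pos: [536.8, 51.2, 89.1]
tcp_rot: [-3.141, 0.001, 0.081]
wrist_force: [0.3, 0.2, -0.1]
grip_width: 0.0
time_s: 20.4
tcp_pos: [537.2, 51.1, 86.9]
tcp_rot: [-3.142, 0.0, 0.081]
wrist_force: [-0.3, -0.3, 0.3]
grip_width: 0.7
time_s: 20.65
tcp_pos: [537.5, 51.1, 84.4]
tcp_rot: [3.141, -0.0, 0.081]
wrist_force: [-1.4, 0.2, 4.9]
grip_width: 0.3
```

```bash
python3 -m crank '[{"x":0,"y":0,"z":0.15,"roll":0,"hand":0},{"x":0,"y":0,"z":0.3,"roll":0,"hand":0},{"x":0,"y":0,"z":0.3,"roll":0,"hand":0}]';python3 -m crank '[{"x":0,"y":0,"z":0.15,"roll":0,"hand":0},{"x":0,"y":0,"z":0.3,"roll":0,"hand":0},{"x":0,"y":0,"z":0.3,"roll":0,"hand":0}]'
```

```text
time_s: 20.9
tcp_pos: [537.6, 51.2, 84.1]
tcp_rot: [3.14, -0.0, 0.081]
wrist_force: [-9.7, -0.7, 28.3]
grip_width: 0.2
time_s: 21.15
tcp_pos: [537.8, 51.2, 83.9]
tcp_rot: [3.139, -0.001, 0.081]
wrist_force: [-15.9, -2.1, 51.5]
grip_width: 0.1
```

The lid is on its stop: tip height is about 73 mm and the force rises steeply. I lift off and back the arm away to look.

```bash
python3 -m crank '[{"x":0,"y":0,"z":-1,"roll":0,"hand":0},{"x":0,"y":0,"z":-4,"roll":0,"hand":0},{"x":0,"y":0,"z":-8,"roll":0,"hand":0},{"x":0,"y":0,"z":-12,"roll":0,"hand":0},{"x":0,"y":0,"z":-15,"roll":0,"hand":0},{"x":-3,"y":0,"z":-15,"roll":0,"hand":0},{"x":-6,"y":0,"z":-15,"roll":0,"hand":0},{"x":-9,"y":0,"z":-15,"roll":0,"hand":0}]'; python3 -m crank '[{"x":-3,"y":3,"z":0,"roll":0,"hand":0},{"x":-5,"y":6,"z":0,"roll":0,"hand":0},{"x":-5,"y":10,"z":0,"roll":0,"hand":0},{"x":-5,"y":14,"z":0,"roll":0,"hand":0},{"x":-5,"y":18,"z":0,"roll":0,"hand":0},{"x":-5,"y":22,"z":0,"roll":0,"hand":0},{"x":-5,"y":26,"z":0,"roll":0,"hand":0},{"x":-5,"y":30,"z":0,"roll":0,"hand":0}]'; python3 -m crank '[{"x":0,"y":4,"z":0,"roll":0,"hand":0},{"x":0,"y":8,"z":0,"roll":0,"hand":0},{"x":0,"y":12,"z":0,"roll":0,"hand":0},{"x":0,"y":12,"z":0,"roll":0,"hand":0}]'; python3 - <<'E'
from h import *
shot("side","s21.png",(150,100,330,250),4)
shot("top","t21.png",(170,110,370,260),4)
E
```

```text
time_s: 21.82
tcp_pos: [446.7, 43.5, 228.3]
tcp_rot: [3.141, -0.001, 0.08]
wrist_force: [-0.5, 0.5, -0.1]
grip_width: 0.4
time_s: 22.48
tcp_pos: [421.5, -261.5, 228.1]
tcp_rot: [3.141, -0.0, 0.08]
wrist_force: [1.4, -0.2, 0.4]
grip_width: 0.3
time_s: 22.82
tcp_pos: [429.6, -387.5, 227.4]
tcp_rot: [3.137, 0.001, 0.071]
wrist_force: [-0.9, -0.7, 1.3]
grip_width: 0.2
```

View pics/s21.png

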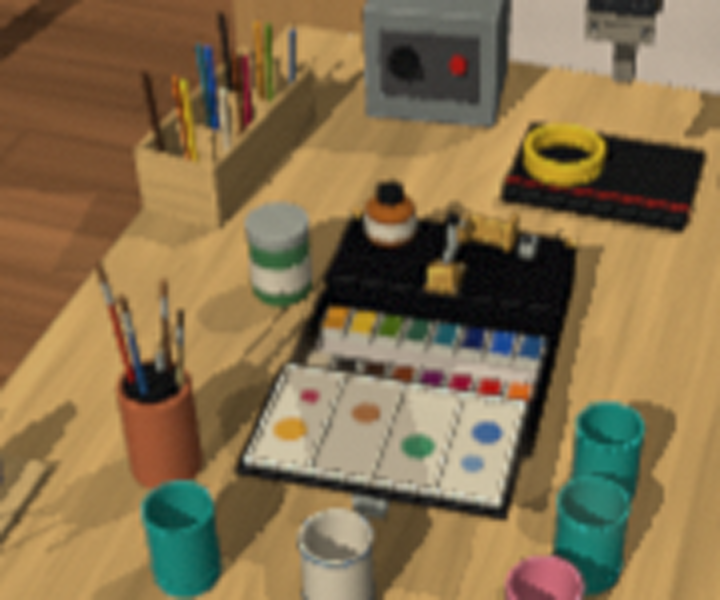

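View pics/t21.png

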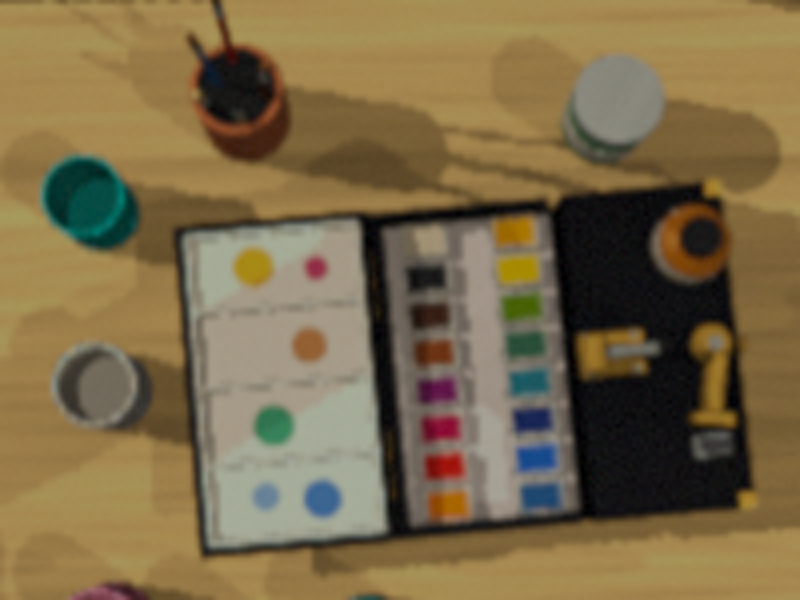

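```bash
python3 - <<'E'
from h import *
a=cv2.imread("pics/raw_s21.png")
k=10;x0,y0=245,140
im=cv2.resize(a[y0:y0+40,x0:x0+50],None,fx=k,fy=k,interpolation=2);im=cv2.convertScaleAbs(im,alpha=1.6)
b=cv2.resize(cv2.imread("pics/side0.png")[y0:y0+40,x0:x0+50],None,fx=k,fy=k,interpolation=2);b=cv2.convertScaleAbs(b,alpha=1.6)
for p in [(0,-80,113),(0,-80,90),(0,-74,90)]:
    q=(proj("side",[c2w(p)])[0]-[x0,y0]+.5)*k; print(p,q); cv2.circle(im,tuple(int(v) for v in q),3,(255,0,255),-1)
cv2.imwrite("pics/kn2.png",np.hstack([im,b])[:,:800])
zt=lambda u,v:(u/4+169.6,v/4+109.6)
print("sharp",w2c(onz("top",zt(712,445),77)),"ink",w2c(onz("top",zt(702,239),119)),"tumbler",w2c(onz("top",zt(98,386),85)))
E
```

```text
(0, -80, 113) [177.75278026 151.59896953]
(0, -80, 90) [177.045572   197.85512227]
(0, -74, 90) [173.80244805 206.70467953]
sharp [ -71.32338102 -111.07002519   77.        ] ink [  71.00235975 -109.68912578  119.        ] tumbler [  6.71710782 320.72835615  85.        ]
```

View pics/kn2.png

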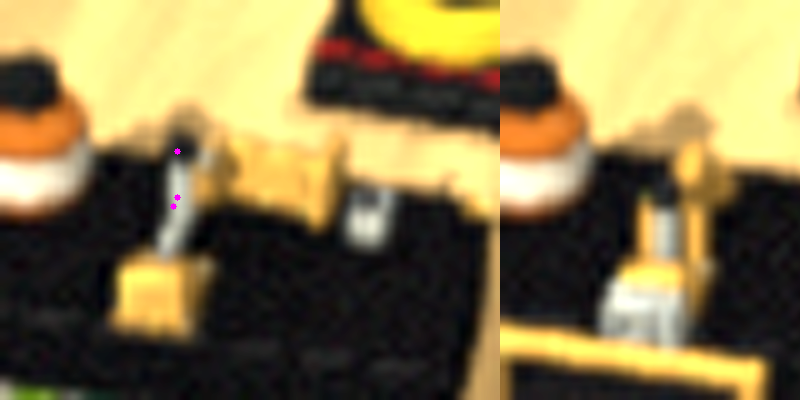

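```bash
python3 -c "
from plant import robot
print(robot.sign_off())"
```

```text
the job is handed in; nothing more can be done
None
```

The paint case is open for mixing, and I handed the job in at about 23 s of the 67 s allowed.

I worked in the order you asked:
1. **Tumbler:** I moved the white tumbler about 120 mm out of the lid's way and left it standing on the table.
2. **Keeper:** I swung it towards case −x, the sharpener's side, because the ink bottle stood on +x. It measured about 1.4 rad.
3. **Bolt:** I drew it back to its stop.
4. **Lid:** I lifted it by the handle to about 85°, then pushed it over steadily from the palette side until it rested on the hinge stop.

What the last checks showed:
- **Lid:** it looks level with the white palette up. When I pressed it down, the fingertips stopped at about 73 mm, the height you gave.
- **Bolt:** the knob is at about case y −80, so the bolt is fully drawn.
- **Tumbler:** it stands at about case (7, 321), clear of the lid.
- **Ink bottle and sharpener:** both are within 1–3 mm of where I first measured them, which is within measuring error. I only checked the other things by eye, and they look unmoved.

Three things did not go cleanly:
- **Hard press on the lid:** the final press to seat it reached about 52 N at the wrist. That was through the fingertips, already on the stop, and I lifted off at once.
- **Sideways load while lifting:** the wrist read about 20 N partway up, because I was pulling slightly off the lid's arc. I corrected it.
- **Tumbler pressed:** it was pushed onto the table with about 28 N as I gripped it.

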